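# Shut the gas filter housing and fit the right driver to its nut

## Robot

A 7-joint arm with a two-finger parallel gripper is mounted at the origin on the work surface. World frame = base frame: x ahead of the robot, y to its left, z up, the work surface at z = 0. Lengths are in m, angles in rad, forces in N, time in s.
With the tool pointing down it reaches from about 0.4 to 0.85 m from the base axis. Payload 4.5 kg.
Tool frame: the origin (TCP) lies at the very end of the fingers, on their centre line; the grasp point (between the pads) lies 19 mm behind it (bot.tcp_to_grasp is the distance from the TCP to the grasp point, in m); z points along the fingers, y is the direction in which the jaws open and shut (so a half turn about z gives the same grasp; the last joint's range is limited). The gripper opens to 85 mm and grips with 20 to 120 N. Pads are 22 mm wide; open, the fingers measure 114 mm over their backs; the gripper's body (76 mm by 85 mm) begins 54 mm behind the grasp point. The pads swing forward as they close: fully open they stand 13 mm farther back than shut.
Start: joints at [1.341, 0.689, -0.195, 1.565, 0.157, 0.902, -0.215], TCP at [0.163, -0.603, 0.197] pointing down, gripper open.
Joint ranges: [-3.01, 3.01], [-0.46, 2.08], [-1.47, 1.51], [0.13, 2.56], [-1, 4.14], [0.04, 2.09], [-2.66, 2.66]. Speed limits (rad/s): [2.57, 2.57, 3.14, 3.14, 3.14, 3.14, 3.14].

## Interface

Orientations are given as a unit quaternion [w, x, y, z].
In Python, from workcell import bot gives the robot as it stands. The module is installed in compiled form; this text tells all that it offers.
- The arm moves only by the shell command python3 -m handwheel 'ROWS'. ROWS is JSON, a list of rows, each an object of numbers: "dx", "dy", "dz": the shift along the tool's x, y, z in m; "twist": the turn about the tool's z in units of 6 degrees (1.0 is 6 degrees); "gripper": the finger opening in m, from 0 to 0.0854. A call has 1 to 8 rows; each row shifts and turns the commanded pose from where the row before left it, along the tool's axes as they then stand; what a row does not reach is not made up. A row lasts 1/10 s, in which the tool goes at most 50 mm and 8.59 degrees, less where a joint would pass 70% of its speed; a pose out of reach is approached as far as the arm can. A call with a gripper value outside its range is refused whole. The fingers move at their own pace and stop on an object; the grip force is fixed at half the most. Time passes only in rows, so rows that do not move let the fingers close. It gives the time, the measured TCP pose, the force and the opening at its end, in the units of the state.
- bot.get_obs(): the state, without advancing time (a new reading comes with each control period).
- bot.grab_frame(name): name is "scene" or "top"; returns a dict with "color" (420x560x3 uint8, red, green, blue), "camera_matrix" (3x3 intrinsics, pixels), "cam_to_world" (4x4, takes a point from camera to world coordinates). Camera axes: x right, y up, looking along -z (the intrinsics and any distortion apply to the point x, -y, -z); pixel columns grow to the right and rows downward; lengths in m; the calibration is good to about 2 mm. A picture is of the moment at which its call begins. There is no depth.
- bot.close_job(): hands the job in, once; it reports no verdict.
Trained networks look in a picture, given as the dict that the camera call returned (one of the last four; its "shot" number tells which), for a name from the list of things; names that differ only in an ending like _2 or _b are one class to them, and where a whole thing is asked for, a point or a joint stands for the part that bears it (a point fixed in the world has none). Each returns a list of dicts, best first, with "p" (0 to 1); they miss things now and then, are a little off and sometimes report something else, mostly with a low value. They report only what shows in the picture. A call takes as long as a camera call. They do not tell look-alikes from the thing itself.
- bot.spot_in(picture, target): "location" ([column, row] in pixels, amid what is visible of it).
- bot.trace(picture, target): "mask" (420x560 bool, what is visible of it) and "location" ([column, row] in pixels, amid what is visible of it).
- bot.spot_point(picture, target): "location" ([column, row] in pixels: a listed point, or the origin of a listed thing).
The state is a dict: "time_s": time; "qpos": joint angles; "dq": joint speeds; "tau": joint torques, N m; "tool_pos": TCP position; "ee_rot": TCP orientation; "force": force on the tool from outside, world axes, zero at the start; "wrist_torque": the same for the moment, N m; "grip_width": finger opening in m.
Only numpy, scipy, OpenCV 4.12 (cv2) and the standard library are available. Lean on these libraries where they do the work, as an engineer would, in place of code of your own. Each camera call takes 0.05 s, during which the arm holds its last target.

## Task

Shut the open lid of the gas filter housing completely, then try the blue-handled drivers from the grey tray on the brass hex nut on the lid until you find the one whose socket fits, pushed fully down over the nut. Stand any driver that does not fit back upright in the tray, and leave everything else where it is. Finish holding the fitting driver: still gripped by its handle, upright and fully seated on the nut; do not let go.

Things in the scene. Friction and masses are not known exactly. Their poses are not given: they have to be found in the camera images.
- housing: White filter housing, an open box 130 (x) by 150 (y) by 55 mm high, fixed to the bench, a brass filter cartridge already inside; short copper pipe stubs stick out 35 mm on both y sides. Origin: centre of its underside. The lid is hinged along its top edge on the +x side.
- lid (a joint): Opening angle of the lid, rad: 0 = shut flat on the housing, starts 0.6 to 1.1 (free edge raised). The hinge is stiff with friction: the lid stays where it is left and about 1 to 3 N down near its free edge closes it.
- lid_hinge (a point): On the hinge axis, mid length; the axis runs along the housing's y. x +65, height 55.5 mm in the housing's frame. This frame turns with the lid: the lid is an aluminium plate 130 by 150 by 8 mm reaching from here along its own -x, its upper face at its own z = +8 mm.
- lid_edge (a point): Point on the lid's upper face, mid width, 120 mm from the hinge (its own -x): the place to push the lid shut. 10 mm further out the plate ends and a blue thumb tab 50 mm wide extends 12 mm more.
- nut: Brass hex nut on the lid, 65 mm from the hinge, mid width; 18 mm across flats, 16 mm tall, the top 4.5 mm a cone narrowing to 12 mm across, on a steel washer 36 mm across. Origin: centre of the washer's top face; z along the nut's axis, vertical when the lid is shut. Flats have normals along its x axis and every 60 degrees from it. It turns a little in place, stiffly (0.08 N m).
- nut_top (a point): Centre of the nut's top face, 16 mm above nut. A socket that fits goes down until its mouth meets the washer, 16 mm below this point; one that is too small stops on the nut, its mouth 11 to 16 mm above the washer.
- tray: Grey open tray 130 (x) by 300 (y) mm, fixed; rim 14 mm high, walls 4 mm, inner floor 4 mm above the bench (the drivers stand on it). Origin: centre of its underside. The drivers stand at x = -20 mm, y = -90, 0 and +90 mm in its frame, give or take 6 mm.
- driver_a: Box driver, one of three alike outside: 95 mm tall, 160 g, standing mouth down in the tray. Steel socket 32 mm across to z 32, neck 16 mm across to z 48, blue hexagonal handle 24 mm across flats from z 48 to 95 (grip at about z 77). Origin: centre of the mouth, z up. The hexagonal opening is 20 mm deep; flats of opening and handle have normals along its x axis and every 60 degrees from it.
- driver_b: Box driver, outwardly the same as driver_a, same origin and axes. The openings of the three are 13, 16 and 20 mm across flats, one each; nothing on the outside tells which driver has which, and they stand in the tray in shuffled order, so it takes trying.
- driver_c: Box driver, outwardly the same as driver_a, same origin and axes; its opening is one of the three sizes.
- spare_nut: Bystander: larger loose brass hex nut, 22 mm across flats, 14 mm tall, lying in the tray. Origin: centre of its underside.
- amber_bottle: Bystander: amber glass bottle, 64 mm across, 130 mm tall. Origin: centre of its underside.
- vial_jar: Bystander: glass jar with blue cap, 60 mm across, 75 mm tall. Origin: centre of its underside.
- septa_box: Bystander: cardboard box 70 by 100 by 40 mm. Origin: centre of its underside.
- wrench: Bystander: steel wrench 180 mm long lying flat, 8 mm thick. Origin: centre of its underside.
- beaker: Bystander: glass beaker 66 mm across, 85 mm tall. Origin: centre of its underside.
- spare_filter: Bystander: brass filter cartridge standing upright, 28 mm across, 80 mm tall. Origin: centre of its underside.
Not all that is in view belongs to the job. What is shaped like the driver_b but green or red is not meant.

How it is judged:
By the outcome, as a careful person would: the job done as asked, in the order asked, and still so for the second after the job is handed in, while the arm keeps its last pose, push and grip.
It also fails if it takes over 72 s, if anything falls off the work surface, if the arm or the gripper's body presses on something with over 40 N, if the wrist force passes 120 N, or if a joint passes its speed limit or range.

## Working session

There is one attempt and no reset: what is moved stays moved. The work goes in short steps, Python scripts to look and compute and a shell command to move; the robot and the scene stay as the last step left them, time stands still between calls to the robot, and variables do not carry over. Pictures are saved under pics/ and viewed, and the job is handed in when it is done.

```bash
mkdir -p pics; cat > h.py <<'E'
import numpy as np, cv2
from workcell import bot
def grab(n,fn=None):
    f=bot.grab_frame(n)
    if fn: cv2.imwrite('pics/'+fn,f['color'][:,:,::-1])
    return f
def ray(f,px):
    K=np.array(f['camera_matrix']);T=np.array(f['cam_to_world'])
    d=np.linalg.inv(K)@[px[0],px[1],1]; d=np.array([d[0],-d[1],-d[2]])
    return T[:3,3],T[:3,:3]@d
def at_z(f,px,z):
    o,d=ray(f,px); return o+d*(z-o[2])/d[2]
def tri(f1,p1,f2,p2):
    o1,d1=ray(f1,p1);o2,d2=ray(f2,p2)
    A=np.stack([d1,-d2],1);s=np.linalg.lstsq(A,o2-o1,rcond=None)[0]
    a=o1+d1*s[0];b=o2+d2*s[1];return (a+b)/2,np.linalg.norm(a-b)
def proj(f,p):
    K=np.array(f['camera_matrix']);T=np.array(f['cam_to_world'])
    c=T[:3,:3].T@(np.array(p)-T[:3,3]); q=K@[c[0],-c[1],-c[2]]; return q[:2]/q[2]
E
python3 - <<'E'
from h import *
np.set_printoptions(precision=3,suppress=True)
fs={}
for n in('scene','top'):
    f=grab(n,n+'0.png');fs[n]=f
    print(n,f['camera_matrix'],f['cam_to_world'])
    for t in('housing','lid_hinge','lid_edge','nut','nut_top','tray','driver_a','spare_nut'):
        r=bot.spot_point(f,t); print(t,[(np.round(x['location'],1),round(x['p'],2)) for x in r])
o=bot.get_obs();print(o)
E
```

```text
scene [[468.443   0.    278.61 ]
 [  0.    468.443 209.218]
 [  0.      0.      1.   ]] [[ 0.221 -0.56   0.798  1.429]
 [ 0.975  0.147 -0.167 -0.11 ]
 [-0.023  0.815  0.579  0.708]
 [ 0.     0.     0.     1.   ]]
housing [(array([128.6, 242.2]), 0.7)]
lid_hinge [(array([321.7, 220.9]), 0.76), (array([154.7, 253.7]), 0.35)]
lid_edge [(array([324. , 171.3]), 0.88)]
nut [(array([322.4, 194.8]), 0.65)]
nut_top [(array([321.4, 195. ]), 0.51)]
tray [(array([197.5, 228.7]), 0.66), (array([163.6, 243.1]), 0.65)]
driver_a [(array([184.6, 213.1]), 0.91), (array([197.5, 226.4]), 0.88), (array([124.9, 241.5]), 0.84), (array([163.5, 237. ]), 0.75), (array([164.4, 206.7]), 0.72), (array([129.1, 213.9]), 0.69)]
spare_nut [(array([161.6, 239.7]), 0.71), (array([153.9, 253.2]), 0.6), (array([319.4, 195.8]), 0.54)]
top [[455.71    0.    282.051]
 [  0.    455.71  207.178]
 [  0.      0.      1.   ]] [[-0.004  0.995 -0.103  0.456]
 [-1.    -0.004 -0.001  0.083]
 [-0.001  0.103  0.995  1.133]
 [ 0.     0.     0.     1.   ]]
housing [(array([367.4, 238.6]), 0.28)]
lid_hinge [(array([249.5, 191.6]), 0.55)]
lid_edge [(array([237.1, 212.5]), 0.9)]
nut [(array([247.4, 202. ]), 0.56)]
nut_top [(array([246.7, 194.6]), 0.61)]
tray [(array([399.3, 226.4]), 0.74)]
driver_a [(array([432.1, 278.9]), 0.81), (array([363.8, 236.9]), 0.78), (array([378. , 275.1]), 0.77), (array([401.3, 237.7]), 0.74), (array([436.2, 236. ]), 0.59)]
spare_nut [(array([402.4, 211.7]), 0.67)]
{'time_s': 0.9, 'qpos': array([ 1.341,  0.689, -0.195,  1.565,  0.157,  0.903, -0.215]), 'dq': array([-0.   ,  0.   , -0.001, -0.001, -0.001,  0.001,  0.   ]), 'tau': array([ -0.   , -53.954,  -1.267, -15.888,   0.01 ,   0.001,   0.   ]), 'tool_pos': array([ 0.163, -0.603,  0.197]), 'ee_rot': array([0.   , 0.991, 0.132, 0.   ]), 'force': array([-0.005, -0.194,  0.322]), 'wrist_torque': array([-0.01 ,  0.04 ,  0.043]), 'grip_width': 0.08553109241698174}
```

View pics/scene0.png

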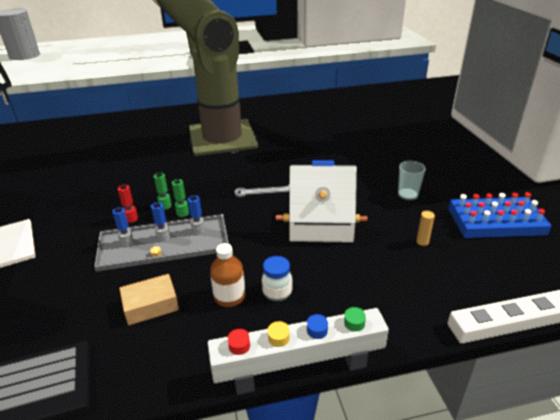

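View pics/top0.png

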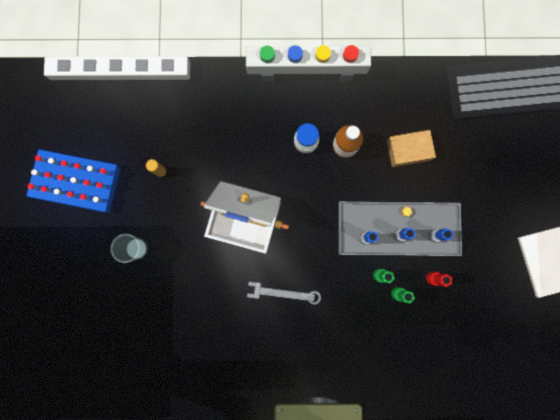

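```bash
python3 - <<'E'
import cv2
a=cv2.imread('pics/scene0.png')[170:300,90:370];cv2.imwrite('pics/sc_crop.png',cv2.resize(a,None,fx=2.85,fy=2.85,interpolation=cv2.INTER_CUBIC))
a=cv2.imread('pics/top0.png')[150:310,200:460];cv2.imwrite('pics/top_crop.png',cv2.resize(a,None,fx=3,fy=3,interpolation=cv2.INTER_CUBIC))
E
```

```text
(no output)
```

View pics/sc_crop.png

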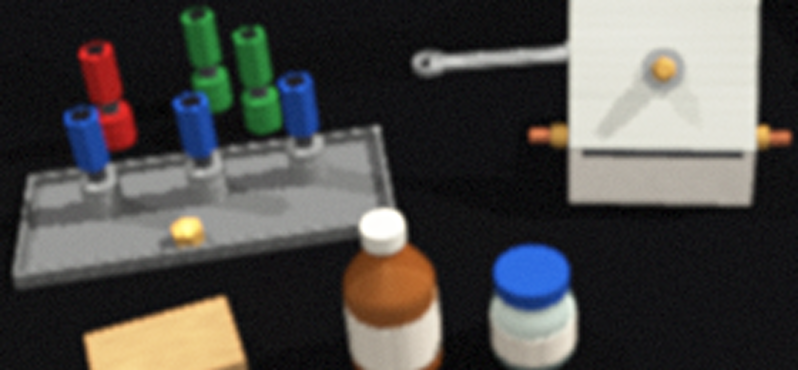

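View pics/top_crop.png

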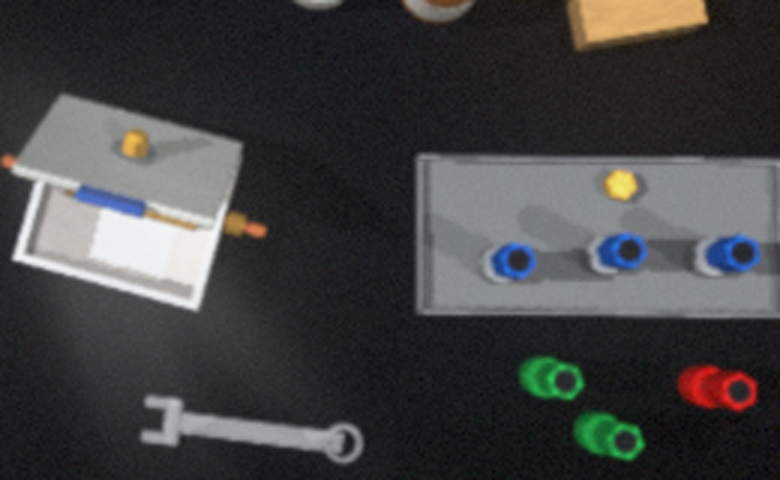

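Scene view: blue drivers in the tray at scene (120,220), (158,215), (194,208), top (373,237), (409,234), (447,234). Look-alikes are the green ones at top (384,276) and (403,295) and the red one at (440,280). They stand outside the tray, so they're excluded. The lid is open, its tab toward the robot at top (237,217).

```bash
python3 - <<'E'
from h import *
np.set_printoptions(precision=4,suppress=True)
fs=grab('scene');ft=grab('top')
C=lambda x,y:(200+(x+.5)/3-.5,150+(y+.5)/3-.5)
S=lambda x,y:(90+(x+.5)/2.85-.5,170+(y+.5)/2.85-.5)
print('rim BL,BR',at_z(ft,C(14,259),.055),at_z(ft,C(199,308),.055))
print('hinge edge scene bottom of lid L,R',at_z(fs,S(583,153),.0555),at_z(fs,S(745,153),.0555))
print('base scene',at_z(fs,S(570,202),.0),at_z(fs,S(750,205),.0))
print('nut tri',tri(ft,C(134,140),fs,S(664,67)))
print('lid edge',tri(ft,(237.1,212.5),fs,(324,171.3)))
for a,b in (((519,260),(298,77)),((627,251),(192,98)),((742,253),(85,114))):
    print('drv top@z',at_z(ft,C(*a),.099),at_z(fs,S(*b),.099),tri(ft,C(*a),fs,S(*b)))
print('tray corners',[at_z(ft,C(*a),.014)[:2] for a in((417,155),(417,314))])
print('tray corners s',[at_z(fs,S(*a),.014)[:2] for a in((14,278),(398,213),(380,127),(28,174))])
for nm,f in(('scene',fs),('top',ft)):
    for x in bot.spot_point(f,'tray')[:1]: print(nm,x['location'],at_z(f,x['location'],0))
    for x in bot.trace(f,'driver_a')[:6]:
        m=x['mask'];ys,xs=np.nonzero(m);print(nm,'drv',np.round(x['location'],1),round(x['p'],2),xs.min(),xs.max(),ys.min(),ys.max())
E
```

```text
rim BL,BR [0.4997 0.2674 0.055 ] [0.4607 0.1217 0.055 ]
hinge edge scene bottom of lid L,R [0.5922 0.101  0.0555] [0.625  0.2273 0.0555]
base scene [0.5842 0.0916 0.    ] [0.6253 0.2354 0.    ]
nut tri (array([0.5853, 0.1685, 0.1229]), np.float64(0.0016825656324084414))
lid edge (array([0.5463, 0.1819, 0.1557]), np.float64(0.0032142791501878743))
drv top@z [ 0.4956 -0.1214  0.099 ] [ 0.4881 -0.1151  0.099 ] (array([ 0.4957, -0.1176,  0.1046]), np.float64(0.0053164873146696375))
drv top@z [ 0.5021 -0.2031  0.099 ] [ 0.4969 -0.2012  0.099 ] (array([ 0.502 , -0.2014,  0.1025]), np.float64(0.0014941270493340196))
drv top@z [ 0.5003 -0.2899  0.099 ] [ 0.4981 -0.2851  0.099 ] (array([ 0.5002, -0.2867,  0.1012]), np.float64(0.004411647876061719))
tray corners [array([ 0.5856, -0.0563]), array([ 0.4554, -0.0542])]
tray corners s [array([ 0.5838, -0.3524]), array([ 0.5797, -0.0517]), array([ 0.4566, -0.0508]), array([ 0.4485, -0.3529])]
scene [163.1, 241.0] [ 0.51   -0.2039  0.    ]
scene drv [158.9 221.5] 0.91 152 169 203 240
scene drv [182.1 199.7] 0.91 172 188 180 216
scene drv [193.4 212.9] 0.89 188 204 196 235
scene drv [127.  200.6] 0.79 118 137 184 223
scene drv [162.8 193.3] 0.74 154 170 173 208
scene drv [122.7 229.2] 0.58 114 133 209 247
top [400.5, 227.5] [ 0.5211 -0.2107  0.    ]
top drv [383.2 276.6] 0.69 374 393 269 282
top drv [403.4 293.3] 0.67 392 414 288 302
top drv [441.9 234.3] 0.62 428 453 229 241
top drv [438.7 280.8] 0.62 427 451 272 286
top drv [405.8 233.7] 0.48 393 415 228 241
```

```bash
python3 - <<'E'
import cv2
a=cv2.imread('pics/top0.png')[175:260,190:300];cv2.imwrite('pics/top_h.png',cv2.resize(a,None,fx=7,fy=7,interpolation=cv2.INTER_CUBIC))
a=cv2.imread('pics/top0.png')[195:260,335:470];cv2.imwrite('pics/top_t.png',cv2.resize(a,None,fx=5.9,fy=5.9,interpolation=cv2.INTER_CUBIC))
E
```

```text
(no output)
```

View pics/top_h.png

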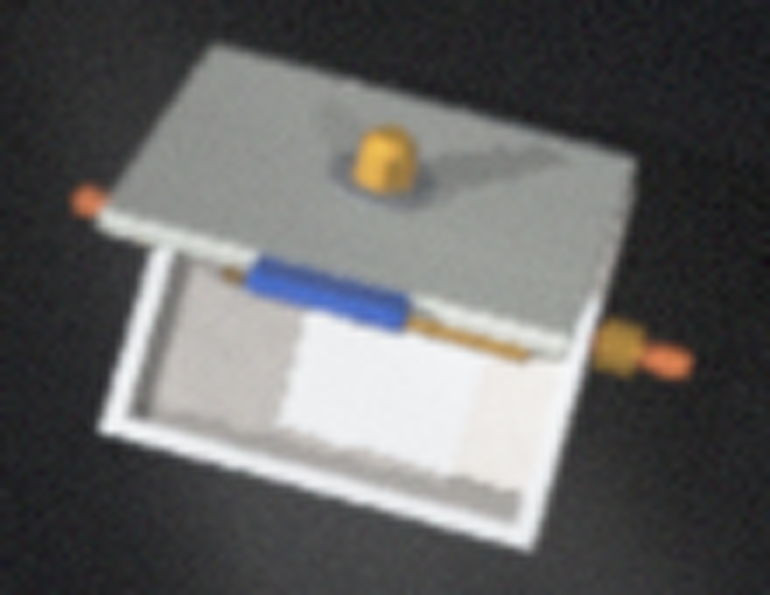

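View pics/top_t.png

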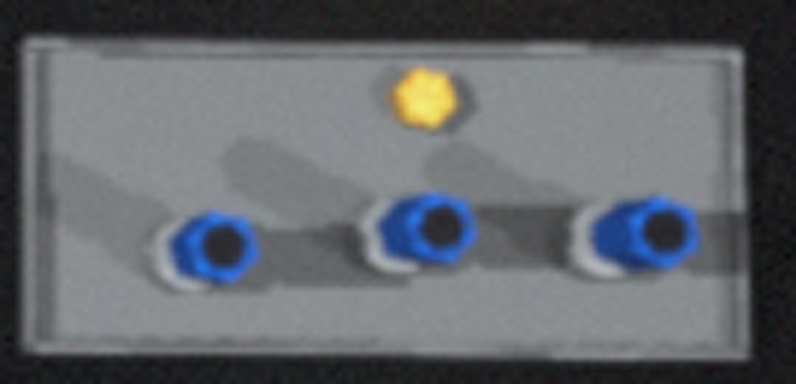

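```bash
cat > st.py <<'E'
from h import *
import sys
np.set_printoptions(precision=4,suppress=True)
o=bot.get_obs();q=o['ee_rot']
yaw=2*np.arctan2(q[2],q[1]);p=o['tool_pos']
print('t',round(o['time_s'],2),'p',p,'yaw',round(np.degrees(yaw),2),'F',o['force'],'w',round(o['grip_width'],4),'q',o['qpos'])
if len(sys.argv)>3:
    d=np.array([float(a) for a in sys.argv[1:4]])-p
    print('go dx,dy,dz',np.round([d[0]*np.cos(yaw)+d[1]*np.sin(yaw),d[0]*np.sin(yaw)-d[1]*np.cos(yaw),-d[2]],4),'norm',round(np.linalg.norm(d),3))
E
python3 -m handwheel '[{"dx":0.029,"dy":-0.032,"dz":-0.005,"gripper":0},{"dx":0.029,"dy":-0.032,"dz":-0.005},{"dx":0.029,"dy":-0.032,"dz":-0.005},{"dx":0.029,"dy":-0.032,"dz":-0.005},{"dx":0.029,"dy":-0.032,"dz":-0.005},{"dx":0.029,"dy":-0.032,"dz":-0.005},{"dx":0.029,"dy":-0.032,"dz":-0.005},{"dx":0.029,"dy":-0.032,"dz":-0.005}]'; python3 st.py 0.5594 0.1733 0.23
```

```text
t 1.2 p [ 0.163  -0.6034  0.1969] yaw 15.12 F [ 0.381  -0.3024 -0.3892] w 0.0858 q [ 1.3408  0.6891 -0.1946  1.5653  0.1573  0.9025 -0.2151]
go dx,dy,dz [ 0.5852 -0.6464 -0.0331] norm 0.873invalid input
```

```bash
python3 -m handwheel '[{"dx":0.0,"dy":0.0,"dz":-0.03,"twist":0.0,"gripper":0.0}]'; echo; python3 -m handwheel '[{"dx":0.01,"dy":-0.01,"dz":0.0}]'
```

```text
time_s: 1.3
tool_pos: [0.1618, -0.6004, 0.2235]
ee_rot: [-0.004, 0.991, 0.132, -0.001]
force: [-0.1, -0.3, 0.3]
grip_width: 0.0733
invalid input
```

```bash
python3 -m handwheel '[{"dx":0.029,"dy":-0.032,"dz":0,"twist":0,"gripper":0},{"dx":0.029,"dy":-0.032,"dz":0,"twist":0,"gripper":0},{"dx":0.029,"dy":-0.032,"dz":0,"twist":0,"gripper":0},{"dx":0.029,"dy":-0.032,"dz":0,"twist":0,"gripper":0},{"dx":0.029,"dy":-0.032,"dz":0,"twist":0,"gripper":0},{"dx":0.029,"dy":-0.032,"dz":0,"twist":0,"gripper":0},{"dx":0.029,"dy":-0.032,"dz":0,"twist":0,"gripper":0},{"dx":0.029,"dy":-0.032,"dz":0,"twist":0,"gripper":0}]'; python3 st.py 0.5594 0.1733 0.23
```

```text
time_s: 2.1
tool_pos: [0.3209, -0.2943, 0.2272]
ee_rot: [0.0, 0.991, 0.131, 0.0]
force: [1.0, 0.3, -0.1]
grip_width: 0.0002
t 2.1 p [ 0.3209 -0.2943  0.2272] yaw 15.1 F [ 1.0442  0.2696 -0.1158] w 0.0002 q [ 0.783   0.4041 -0.2099  2.0676  0.1306  0.6811 -0.8193]
go dx,dy,dz [ 0.3521 -0.3894 -0.0028] norm 0.525
```

```bash
python3 -m handwheel '[{"dx":0.029,"dy":-0.032,"dz":0,"twist":0,"gripper":0},{"dx":0.029,"dy":-0.032,"dz":0,"twist":0,"gripper":0},{"dx":0.029,"dy":-0.032,"dz":0,"twist":0,"gripper":0},{"dx":0.029,"dy":-0.032,"dz":0,"twist":0,"gripper":0},{"dx":0.029,"dy":-0.032,"dz":0,"twist":0,"gripper":0},{"dx":0.029,"dy":-0.032,"dz":0,"twist":0,"gripper":0},{"dx":0.029,"dy":-0.032,"dz":0,"twist":0,"gripper":0},{"dx":0.029,"dy":-0.032,"dz":0,"twist":0,"gripper":0}]'; python3 st.py 0.5594 0.1733 0.23
```

```text
time_s: 2.9
tool_pos: [0.4782, 0.0136, 0.2271]
ee_rot: [0.0, 0.991, 0.132, 0.0]
force: [0.9, -0.7, -0.4]
grip_width: 0.0006
t 2.9 p [0.4782 0.0136 0.2271] yaw 15.12 F [ 0.862  -0.7173 -0.4447] w 0.0006 q [ 0.0126  0.4588 -0.2052  1.9556  0.1348  0.7395 -1.5787]
go dx,dy,dz [ 0.1201 -0.133  -0.0029] norm 0.179
```

```bash
python3 -m handwheel '[{"dx":0.03,"dy":-0.033,"dz":0,"twist":0,"gripper":0},{"dx":0.03,"dy":-0.033,"dz":0,"twist":0,"gripper":0},{"dx":0.03,"dy":-0.033,"dz":0,"twist":0,"gripper":0},{"dx":0.03,"dy":-0.033,"dz":0,"twist":0,"gripper":0},{"dx":0,"dy":0,"dz":0.03,"twist":0,"gripper":0},{"dx":0,"dy":0,"dz":0.02,"twist":0,"gripper":0}]'; python3 st.py 0.5594 0.1733 0.15; python3 - <<'E'
from h import *
grab('scene','s1.png')
a=cv2.imread('pics/s1.png')[110:270,230:430];cv2.imwrite('pics/s1c.png',cv2.resize(a,None,fx=3.7,fy=3.7))
E
```

```text
time_s: 3.5
tool_pos: [0.5589, 0.1728, 0.1757]
ee_rot: [-0.0, 0.991, 0.133, 0.0]
force: [-0.5, -0.6, 0.2]
grip_width: -0.0002
t 3.5 p [0.5589 0.1728 0.1757] yaw 15.29 F [-0.4843 -0.6118  0.2208] w -0.0002 q [-0.2741  0.6611 -0.1778  1.714   0.1542  0.7797 -1.829 ]
go dx,dy,dz [ 0.0006 -0.0004  0.0257] norm 0.026
```

View pics/s1c.png

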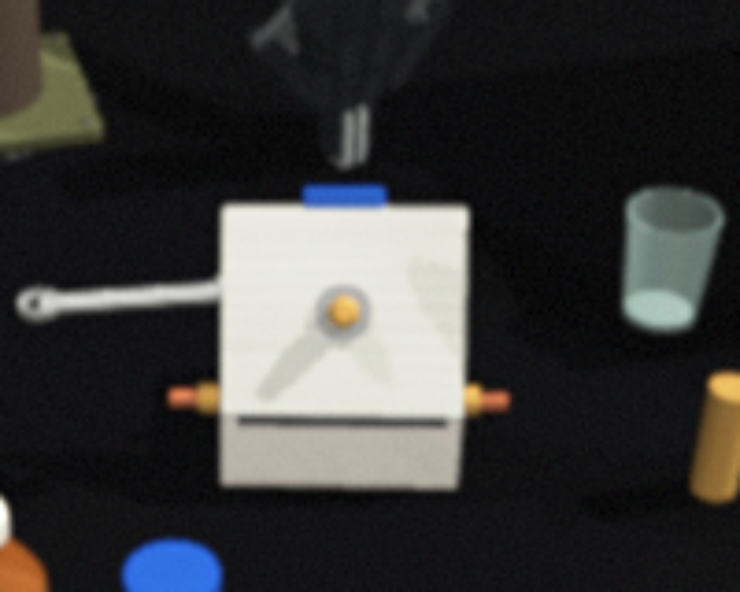

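```bash
python3 -m handwheel '[{"dx":0,"dy":0,"dz":0.01,"twist":0,"gripper":0},{"dx":0,"dy":0,"dz":0.01,"twist":0,"gripper":0},{"dx":0,"dy":0,"dz":0,"twist":0,"gripper":0}]'; python3 -m handwheel '[{"dx":-0.006,"dy":-0.0035,"dz":0.005,"twist":0,"gripper":0},{"dx":-0.006,"dy":-0.0035,"dz":0.006,"twist":0,"gripper":0}]';python3 st.py
```

```text
time_s: 3.85
tool_pos: [0.5584, 0.1701, 0.1562]
ee_rot: [0.0, 0.991, 0.131, -0.001]
force: [0.0, -0.1, 0.6]
grip_width: 0.0
time_s: 4.05
tool_pos: [0.5455, 0.1745, 0.1463]
ee_rot: [-0.0, 0.991, 0.131, 0.001]
force: [0.2, 0.8, 0.6]
grip_width: 0.0
t 4.05 p [0.5455 0.1745 0.1463] yaw 15.09 F [0.2147 0.8107 0.5518] w 0.0 q [-0.2914  0.6851 -0.1669  1.781   0.1664  0.6874 -1.8574]
```

```bash
python3 -m handwheel '[{"dx":-0.007,"dy":-0.004,"dz":0.01,"twist":0,"gripper":0},{"dx":-0.007,"dy":-0.004,"dz":0.01,"twist":0,"gripper":0},{"dx":-0.0055,"dy":-0.003,"dz":0.01,"twist":0,"gripper":0},{"dx":-0.0055,"dy":-0.003,"dz":0.01,"twist":0,"gripper":0}]'; python3 -m handwheel '[{"dx":-0.004,"dy":-0.002,"dz":0.01,"twist":0,"gripper":0},{"dx":-0.003,"dy":-0.002,"dz":0.01,"twist":0,"gripper":0},{"dx":-0.002,"dy":-0.001,"dz":0.008,"twist":0,"gripper":0}]';python3 -m handwheel '[{"dx":-0.001,"dy":-0.001,"dz":0.006,"twist":0,"gripper":0},{"dx":0,"dy":0,"dz":0.004,"twist":0,"gripper":0}]'; python3 st.py
```

```text
time_s: 4.45
tool_pos: [0.5171, 0.182, 0.1061]
ee_rot: [-0.0, 0.991, 0.132, 0.001]
force: [-0.0, -0.0, 1.8]
grip_width: 0.0001
time_s: 4.75
tool_pos: [0.507, 0.1841, 0.0774]
ee_rot: [-0.0, 0.991, 0.132, -0.0]
force: [-0.7, 0.0, 1.0]
grip_width: 0.0003
time_s: 4.95
tool_pos: [0.5061, 0.1845, 0.0673]
ee_rot: [0.0, 0.991, 0.132, -0.0]
force: [-0.1, -0.6, 1.3]
grip_width: -0.0
t 4.95 p [0.5061 0.1845 0.0673] yaw 15.13 F [-0.1324 -0.5813  1.3399] w -0.0 q [-0.3621  0.7754 -0.1216  1.9362  0.1999  0.442  -1.9371]
```

```bash
python3 -m handwheel '[{"dx":0,"dy":0,"dz":0.002,"twist":0,"gripper":0},{"dx":0,"dy":0,"dz":0.001,"twist":0,"gripper":0},{"dx":0,"dy":0,"dz":0.001,"twist":0,"gripper":0}]'; python3 -m handwheel '[{"dx":0,"dy":0,"dz":0.001,"twist":0,"gripper":0},{"dx":0,"dy":0,"dz":0,"twist":0,"gripper":0}]'
```

```text
time_s: 5.25
tool_pos: [0.5068, 0.1844, 0.064]
ee_rot: [0.0, 0.991, 0.131, 0.0]
force: [0.1, 0.2, 0.5]
grip_width: 0.0003
time_s: 5.45
tool_pos: [0.5066, 0.1844, 0.0629]
ee_rot: [-0.0, 0.991, 0.131, 0.0]
force: [-0.2, -0.7, 0.8]
grip_width: 0.0002
```

```bash
python3 -m handwheel '[{"dx":0,"dy":0,"dz":0.001,"twist":0,"gripper":0},{"dx":0,"dy":0,"dz":0,"twist":0,"gripper":0}]';python3 -m handwheel '[{"dx":0,"dy":0,"dz":0.001,"twist":0,"gripper":0},{"dx":0,"dy":0,"dz":0,"twist":0,"gripper":0}]'
```

```text
time_s: 5.65
tool_pos: [0.5065, 0.1844, 0.0618]
ee_rot: [0.0, 0.991, 0.132, 0.0]
force: [-0.1, 0.6, 1.5]
grip_width: 0.0005
time_s: 5.85
tool_pos: [0.5064, 0.1844, 0.0608]
ee_rot: [0.0, 0.991, 0.132, 0.0]
force: [0.1, -0.4, 1.4]
grip_width: -0.0001
```

```bash
python3 - <<'E'
from h import *
grab('scene','s2.png')
a=cv2.imread('pics/s2.png')[110:270,230:430];cv2.imwrite('pics/s2c.png',cv2.resize(a,None,fx=3.7,fy=3.7))
E
```

```text
(no output)
```

View pics/s2c.png

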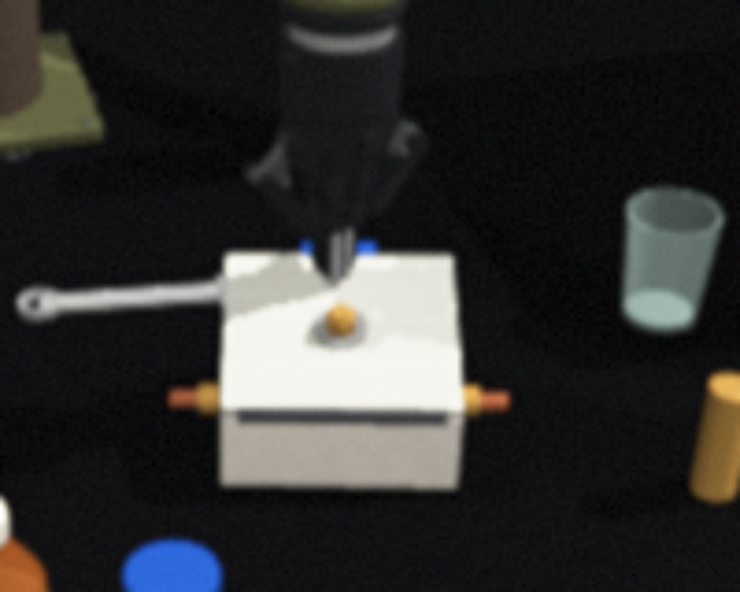

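The lid is almost flat, with the fingertips on it near the free edge at crop (335,280). I'll push on until there is firm resistance.

```bash
for i in 1; do python3 -m handwheel '[{"dx":0,"dy":0,"dz":0.001,"twist":0,"gripper":0},{"dx":0,"dy":0,"dz":0.001,"twist":0,"gripper":0}]';done; python3 -m handwheel '[{"dx":0,"dy":0,"dz":0.001,"twist":0,"gripper":0},{"dx":0,"dy":0,"dz":0,"twist":0,"gripper":0}]'
```

```text
time_s: 6.1
tool_pos: [0.5064, 0.1844, 0.0588]
ee_rot: [0.0, 0.991, 0.132, -0.0]
force: [-1.7, 0.3, 1.2]
grip_width: 0.0001
time_s: 6.3
tool_pos: [0.5063, 0.1844, 0.0577]
ee_rot: [0.0, 0.991, 0.132, -0.0]
force: [-0.0, 1.1, 0.4]
grip_width: -0.0003
```

```bash
python3 - <<'E'
from h import *
f=grab('scene','s3.png');grab('top','t3.png')
p=bot.get_obs()['tool_pos'];print(p,proj(f,p))
a=cv2.imread('pics/s3.png')[150:250,270:370];cv2.imwrite('pics/s3c.png',cv2.resize(a,None,fx=6,fy=6,interpolation=cv2.INTER_CUBIC))
H=np.array([.543,.1777]);x=np.array([.966,-.2586]);y=np.array([.2586,.966])
for u,v,z in((65,-75,55.5),(65,75,55.5),(-65,-75,63.5),(-65,75,63.5),(65,75,63.5),(65,-75,63.5),(0,0,63.5)):
    q=H+x*u/1000+y*v/1000; r=proj(f,[*q,z/1000]);print(u,v,z,np.round(r,1),np.round((r-[270,150])*6))
E
```

```text
[0.50644591 0.18435304 0.05778749] [318.22873866 197.32128947]
65 -75 55.5 [288.4 222.7] [110. 436.]
65 75 55.5 [353.6 223. ] [502. 438.]
-65 -75 63.5 [289.4 189.2] [116. 235.]
-65 75 63.5 [349.1 189.3] [474. 236.]
65 75 63.5 [353.8 220.2] [503. 421.]
65 -75 63.5 [288.3 219.9] [110. 420.]
0 0 63.5 [320.  203.9] [300. 324.]
```

View pics/s3c.png

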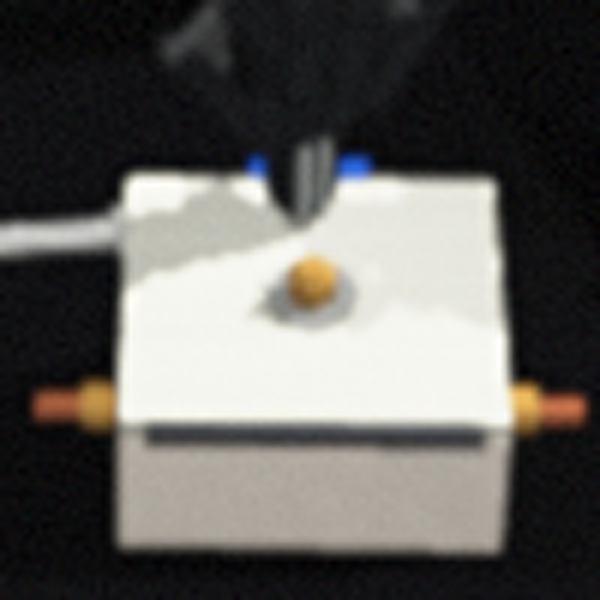

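```bash
python3 - <<'E'
import cv2
a=cv2.imread('pics/t3.png')[175:260,190:300];cv2.imwrite('pics/t3c.png',cv2.resize(a,None,fx=7,fy=7,interpolation=cv2.INTER_CUBIC))
E
```

```text
(no output)
```

View pics/t3c.png

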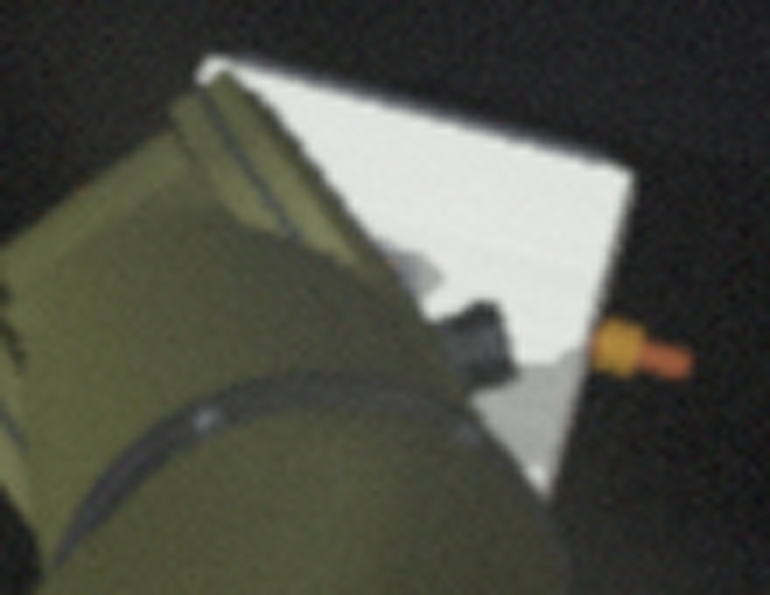

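```bash
python3 - <<'E'
from h import *
f=grab('scene')
for z in(.1757,.2,.19): print(proj(f,[.5589,.1728,z]))
for z in(.0608,.07,.08,.09): print(proj(f,[.5064,.1844,z]))
E
```

```text
[321.38776063 167.02773862]
[321.71268277 157.49705063]
[321.57790817 161.45028894]
[318.2728161  196.29919324]
[318.36879924 193.19766764]
[318.47413703 189.79386261]
[318.58054066 186.35561711]
```

The lid still stands about 0.2 rad open. The free edge is at row 179 and should be at 189 when shut. The visible tip sits higher than the reported TCP projects, so I'll keep pushing until it stops and treat the difference as an offset to calibrate.

```bash
python3 -m handwheel '[{"dx":0,"dy":0,"dz":0.002,"twist":0,"gripper":0},{"dx":0,"dy":0,"dz":0.002,"twist":0,"gripper":0},{"dx":0,"dy":0,"dz":0.002,"twist":0,"gripper":0}]';  python3 -m handwheel '[{"dx":0,"dy":0,"dz":0.002,"twist":0,"gripper":0},{"dx":0,"dy":0,"dz":0.002,"twist":0,"gripper":0}]'; python3 - <<'E'
from h import *
f=grab('scene','s4.png')
a=cv2.imread('pics/s4.png')[110:250,250:390];cv2.imwrite('pics/s4c.png',cv2.resize(a,None,fx=4.2,fy=4.2,interpolation=cv2.INTER_CUBIC))
E
```

```text
time_s: 6.75
tool_pos: [0.5064, 0.1844, 0.0517]
ee_rot: [0.0, 0.991, 0.132, -0.0]
force: [-0.5, 0.3, 1.9]
grip_width: -0.0001
time_s: 6.95
tool_pos: [0.5064, 0.1844, 0.0477]
ee_rot: [0.0, 0.991, 0.132, -0.0]
force: [-0.3, 0.9, 1.0]
grip_width: -0.0
```

View pics/s4c.png

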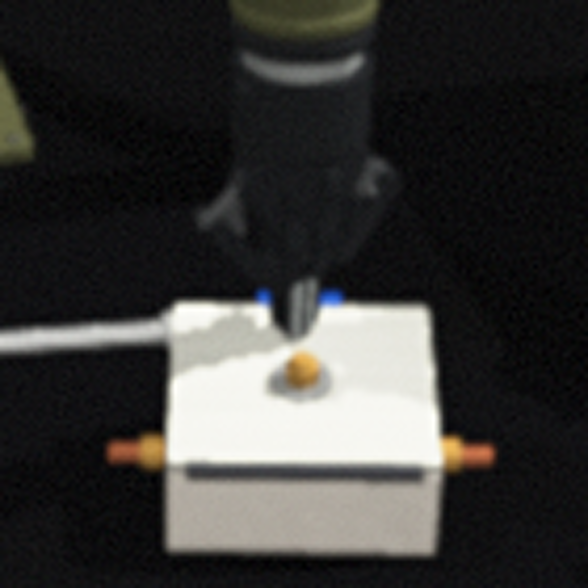

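```bash
python3 -m handwheel '[{"dx":0,"dy":0,"dz":0.003,"twist":0,"gripper":0},{"dx":0,"dy":0,"dz":0.003,"twist":0,"gripper":0},{"dx":0,"dy":0,"dz":0.003,"twist":0,"gripper":0}]';  python3 -m handwheel '[{"dx":0,"dy":0,"dz":0.002,"twist":0,"gripper":0}]';  python3 -m handwheel '[{"dx":0,"dy":0,"dz":0.002,"twist":0,"gripper":0}]'
```

```text
time_s: 7.3
tool_pos: [0.5064, 0.1844, 0.0386]
ee_rot: [0.0, 0.991, 0.132, -0.0]
force: [-0.1, 1.2, 1.3]
grip_width: 0.0001
time_s: 7.4
tool_pos: [0.5063, 0.1844, 0.0365]
ee_rot: [0.0, 0.991, 0.132, -0.0]
force: [0.0, 0.4, 1.7]
grip_width: -0.0003
time_s: 7.5
tool_pos: [0.5064, 0.1844, 0.0346]
ee_rot: [0.0, 0.991, 0.132, -0.0]
force: [-0.3, -0.4, 0.0]
grip_width: 0.0
```

```bash
python3 -m handwheel '[{"dx":0,"dy":0,"dz":0.001,"twist":0,"gripper":0}]';  python3 -m handwheel '[{"dx":0,"dy":0,"dz":0.001,"twist":0,"gripper":0}]'
```

```text
time_s: 7.6
tool_pos: [0.5063, 0.1844, 0.0336]
ee_rot: [0.0, 0.991, 0.132, -0.0]
force: [-0.2, 0.3, 1.2]
grip_width: -0.0
time_s: 7.7
tool_pos: [0.5064, 0.1844, 0.0328]
ee_rot: [0.0, 0.991, 0.132, -0.0]
force: [-0.9, 0.9, 0.4]
grip_width: 0.0001
```

```bash
python3 -m handwheel '[{"dx":0,"dy":0,"dz":0.001,"twist":0,"gripper":0}]';  python3 -m handwheel '[{"dx":0,"dy":0,"dz":0.001,"twist":0,"gripper":0}]'; python3 -m handwheel '[{"dx":0,"dy":0,"dz":0.001,"twist":0,"gripper":0}]'; python3 - <<'E'
from h import *
f=grab('scene','s5.png')
a=cv2.imread('pics/s5.png')[110:250,250:390];cv2.imwrite('pics/s5c.png',cv2.resize(a,None,fx=4.2,fy=4.2,interpolation=cv2.INTER_CUBIC))
E
```

```text
time_s: 7.8
tool_pos: [0.5065, 0.1844, 0.0318]
ee_rot: [0.0, 0.991, 0.131, 0.0]
force: [-0.8, -0.5, 0.4]
grip_width: -0.0003
time_s: 7.9
tool_pos: [0.5065, 0.1844, 0.0309]
ee_rot: [0.0, 0.991, 0.132, 0.0]
force: [-0.9, -0.1, 0.7]
grip_width: 0.0002
time_s: 8.0
tool_pos: [0.5064, 0.1844, 0.0298]
ee_rot: [0.0, 0.991, 0.132, 0.0]
force: [-0.5, 0.5, 0.1]
grip_width: 0.0002
```

View pics/s5c.png

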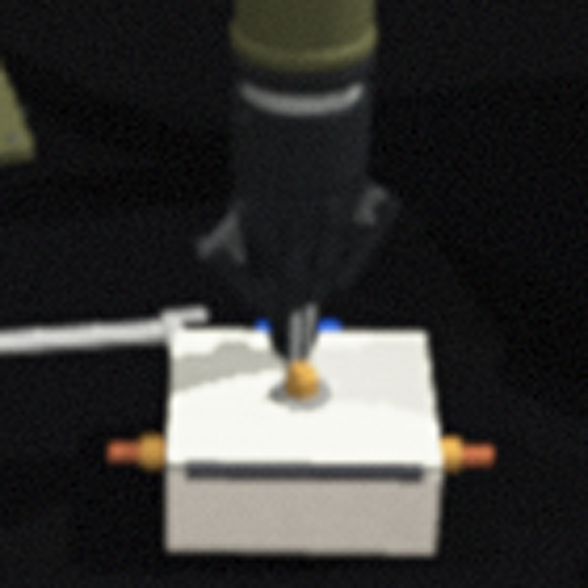

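```bash
python3 -m handwheel '[{"dx":0,"dy":0,"dz":0.001,"twist":0,"gripper":0}]';  python3 -m handwheel '[{"dx":0,"dy":0,"dz":0.001,"twist":0,"gripper":0}]'; python3 -m handwheel '[{"dx":0,"dy":0,"dz":0.001,"twist":0,"gripper":0}]'
```

```text
time_s: 8.15
tool_pos: [0.5066, 0.1844, 0.0291]
ee_rot: [0.0, 0.991, 0.131, 0.0]
force: [-1.9, -0.5, 13.8]
grip_width: -0.0
time_s: 8.25
tool_pos: [0.5066, 0.1844, 0.029]
ee_rot: [0.0, 0.991, 0.131, 0.0]
force: [-3.9, -0.6, 21.3]
grip_width: -0.0001
time_s: 8.35
tool_pos: [0.5066, 0.1844, 0.0289]
ee_rot: [0.0, 0.991, 0.131, 0.001]
force: [-5.7, -1.3, 30.9]
grip_width: 0.0
```

The lid came to a firm stop (14→31 N over 2 mm). The reported TCP z was 0.029, but the shut lid's top face is at 0.0635. So there's a consistent ~34 mm z discrepancy that I have to calibrate. I'll lift off, check the lid, and compare the fingers to the reported pose in both cameras.

```bash
python3 -m handwheel '[{"dx":0,"dy":0,"dz":-0.02,"twist":0,"gripper":0},{"dx":0,"dy":0,"dz":-0.04,"twist":0,"gripper":0.05},{"dx":0,"dy":0.045,"dz":-0.02,"twist":0,"gripper":0.05},{"dx":0,"dy":0.045,"dz":0,"twist":0,"gripper":0.05},{"dx":0,"dy":0.045,"dz":0,"twist":0,"gripper":0.05},{"dx":0,"dy":0.045,"dz":0,"twist":0,"gripper":0.05},{"dx":0,"dy":0,"dz":0,"twist":0,"gripper":0.05},{"dx":0,"dy":0,"dz":0,"twist":0,"gripper":0.05}]'; python3 - <<'E'
from h import *
np.set_printoptions(precision=4,suppress=True)
f=grab('scene','s6.png');t=grab('top','t6.png')
o=bot.get_obs();p=o['tool_pos'];print(p,o['grip_width'],proj(f,p),proj(t,p),proj(f,p+[0,0,.034]),proj(t,p+[0,0,.034]))
c=proj(f,p).astype(int);a=f['color'][100:260,200:400,::-1];cv2.imwrite('pics/s6c.png',cv2.resize(a,None,fx=4,fy=3.7,interpolation=cv2.INTER_CUBIC))
a=t['color'][165:285,200:360,::-1];cv2.imwrite('pics/t6c.png',cv2.resize(a,None,fx=5,fy=5,interpolation=cv2.INTER_CUBIC))
E
```

```text
time_s: 9.15
tool_pos: [0.5536, 0.0088, 0.1068]
ee_rot: [0.0, 0.992, 0.13, 0.0]
force: [-0.3, 0.7, -0.8]
grip_width: 0.0499
[0.5532 0.0121 0.1068] 0.04972254208575896 [252.0908 201.2902] [313.6584 210.9581] [251.2396 188.7497] [314.7131 209.4853]
```

View pics/s6c.png

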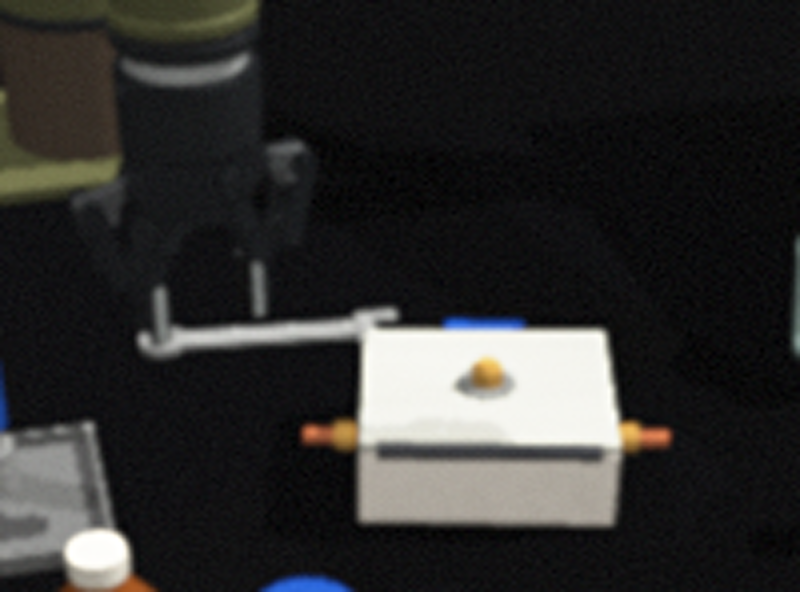

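View pics/t6c.png

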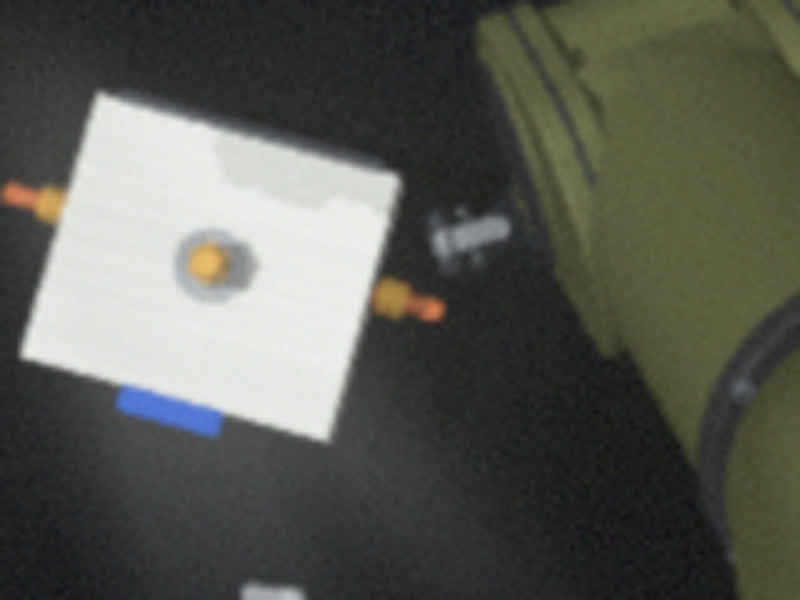

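Both views show the lid shut (top crop tab at (170,410), free edge flush). The fingertips in the scene view sit ~34 mm above the reported TCP, matching the contact calibration. Next: the nut position and the handle orientations.

```bash
python3 - <<'E'
from h import *
np.set_printoptions(precision=4,suppress=True)
import pickle
t=cv2.imread('pics/t6.png');f=cv2.imread('pics/s6.png')
import types
T=grab('top');S=grab('scene')
pickle.dump((T,S),open('calib.pkl','wb'))
nt=(200+(207.5)/5-.5,165+262.5/5-.5);ns=(200+487.5/4-.5,100+372.5/3.7-.5)
print(nt,ns,at_z(T,nt,.080),tri(T,nt,S,ns))
for n,F in(('t',T),('s',S)):
    for k in('nut','nut_top'):
        for x in bot.spot_point(F,k)[:2]: print(n,k,np.round(x['location'],1),round(x['p'],2),at_z(F,x['location'],.0655 if k=='nut' else .0815))
rows=[]
for cx,cy in((373,237),(409,234),(447,234)):
    a=T['color'][cy-14:cy+14,cx-20:cx+14,::-1];rows.append(cv2.resize(a,None,fx=7.5,fy=14,interpolation=cv2.INTER_CUBIC) if 0 else cv2.resize(a,None,fx=7.8,fy=7.8,interpolation=cv2.INTER_CUBIC))
cv2.imwrite('pics/hex.png',np.hstack(rows))
cv2.imwrite('pics/nut.png',cv2.resize(T['color'][203:231,227:255,::-1],None,fx=18,fy=18,interpolation=cv2.INTER_CUBIC))
E
```

```text
(241.0, 217.0) (321.375, 200.17567567567568) [0.5423 0.1787 0.08  ] (array([0.543, 0.18 , 0.074]), np.float64(0.0014701537790546293))
t nut [243.3 221. ] 0.72 [0.5341 0.1746 0.0655]
t nut [281.8 290.9] 0.52 [0.3719 0.0849 0.0655]
t nut_top [241.1 217.8] 0.63 [0.5403 0.1784 0.0815]
s nut [321.8 205.2] 0.7 [0.5519 0.1794 0.0655]
s nut_top [318.5 199.1] 0.55 [0.5475 0.172  0.0815]
```

View pics/hex.png

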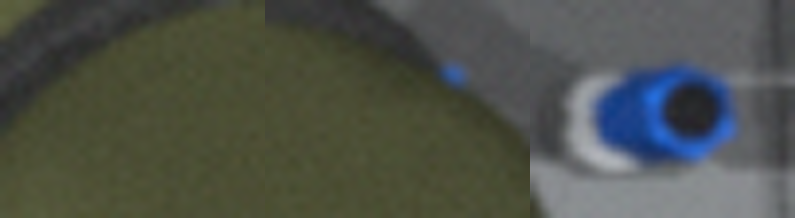

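View pics/nut.png

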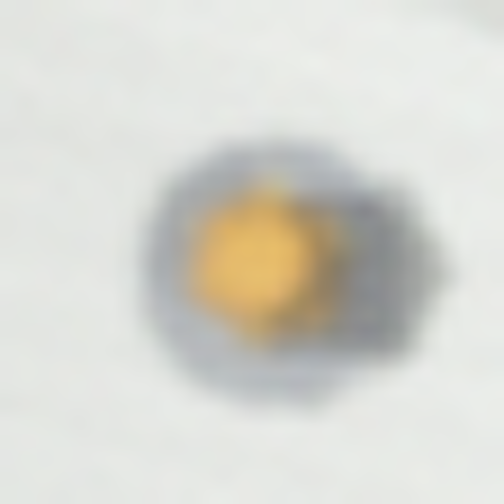

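```bash
cat > fit.py <<'E'
from h import *
import pickle
from scipy.optimize import minimize
from scipy.ndimage import gaussian_filter
T,S=pickle.load(open('calib.pkl','rb'))
def hexpts(af,yaw,z,c):
    a=yaw+np.radians(30+60*np.arange(6));r=af/2/np.cos(np.pi/6)
    return np.c_[c[0]+r*np.cos(a),c[1]+r*np.sin(a),np.full(6,z)]
def render(F,pts,box,ss=8,sig=.7):
    x0,x1,y0,y1=box;p=np.array([proj(F,q) for q in pts]);p=(p-[x0-.5,y0-.5])*ss-.5
    h=cv2.convexHull((p*256).round().astype(np.int32).reshape(-1,1,2))
    m=np.zeros(((y1-y0)*ss,(x1-x0)*ss),np.uint8);cv2.fillConvexPoly(m,h,255,cv2.LINE_8,8)
    m=gaussian_filter(m.astype(float)/255,sig*ss)
    return m.reshape(y1-y0,ss,x1-x0,ss).mean((1,3))
def fit(imgs,model,c0,name,w=12):
    """imgs: list of (F,soft image)"""
    res=[]
    boxes=[]
    for F,s in imgs:
        p=np.mean([proj(F,q) for q in model(c0,0)],0).astype(int);boxes.append((p[0]-w,p[0]+w,p[1]-w,p[1]+w))
    def cost(v,yaw):
        e=0
        for k,(F,s) in enumerate(imgs):
            b=boxes[k];sh=v[2*k:2*k+2]
            m=render(F,model([c0[0]+sh[0],c0[1]+sh[1]],yaw),b)
            o=s[b[2]:b[3],b[0]:b[1]]
            A=np.c_[m.ravel(),np.ones(m.size)];sol,r,_,_=np.linalg.lstsq(A,o.ravel(),rcond=None)
            e+=((A@sol-o.ravel())**2).sum()
        return e
    for y in range(0,60,10):
        r=minimize(cost,np.zeros(2*len(imgs)),args=(np.radians(y),),method='Nelder-Mead',options=dict(initial_simplex=np.vstack([np.zeros(2*len(imgs)),np.eye(2*len(imgs))*.003]),maxiter=200,xatol=2e-4,fatol=1e-3))
        res.append((r.fun,y,r.x));print(name,y,round(r.fun,4),np.round(r.x*1000,1))
    return min(res,key=lambda a:a[0])
E
python3 - <<'E'
from fit import *
L=lambda n:cv2.imread('pics/'+n).astype(float)/255
brass=lambda a:a[:,:,2]-a[:,:,0]
blue=lambda a:a[:,:,0]-a[:,:,2]
nut=lambda c,y:np.vstack([hexpts(18,y,.0655,c),hexpts(18,y,.077,c),hexpts(12,y,.0815,c)])
fit([(T,brass(L('t6.png'))),(S,brass(L('s6.png')))],nut,[.5425,.178],'nut')
drv=lambda c,y:np.vstack([hexpts(24,y,.052,c),hexpts(24,y,.099,c)])
for i,c in enumerate(([.494,-.119],[.501,-.201],[.500,-.287])):
    fit([(T,blue(L('top0.png'))),(S,blue(L('scene0.png')))],drv,c,'d%d'%i,w=18)
E
```

```text
Traceback (most recent call last):
  File "fit.py", line 31, in fit
    r=minimize(cost,np.zeros(2*len(imgs)),args=(np.radians(y),),method='Nelder-Mead',options=dict(initial_simplex=np.vstack([np.zeros(2*len(imgs)),np.eye(2*len(imgs))*.003]),maxiter=200,xatol=2e-4,fatol=1e-3))
  File "fit.py", line 27, in cost
    A=np.c_[m.ravel(),np.ones(m.size)];sol,r,_,_=np.linalg.lstsq(A,o.ravel(),rcond=None)
                                                 ~~~~~~~~~~~~~~~^^^^^^^^^^^^^^^^^^^^^^^^
numpy.linalg.LinAlgError: Incompatible dimensions
```

```bash
python3 - <<'E'
from fit import *
a=cv2.imread('pics/t6.png');print(a.shape)
print(proj(T,[.5425,.178,.07]),proj(S,[.5425,.178,.07]),T['cam_to_world'])
E
```

```text
(420, 560, 3)
[241.70843511 217.27013277] [320.15458532 201.58077267] [[-3.91039377e-03  9.94677161e-01 -1.02966278e-01  4.55862436e-01]
 [-9.99991678e-01 -4.00933398e-03 -7.53952801e-04  8.27460645e-02]
 [-1.16276583e-03  1.02962473e-01  9.94684562e-01  1.13251444e+00]
 [ 0.00000000e+00  0.00000000e+00  0.00000000e+00  1.00000000e+00]]
```

```bash
sed -i 's/            A=np.c_/            assert m.size==o.size,(b,m.shape,o.shape,s.shape)\n            A=np.c_/' fit.py; cat > run1.py <<'E'
from fit import *
L=lambda n:cv2.imread('pics/'+n).astype(float)/255
brass=lambda a:a[:,:,2]-a[:,:,0]
blue=lambda a:a[:,:,0]-a[:,:,2]
nut=lambda c,y:np.vstack([hexpts(18,y,.0655,c),hexpts(18,y,.077,c),hexpts(12,y,.0815,c)])
if 1:
 fit([(T,brass(L('t6.png'))),(S,brass(L('s6.png')))],nut,[.5425,.178],'nut')
drv=lambda c,y:np.vstack([hexpts(24,y,.052,c),hexpts(24,y,.099,c)])
for i,c in enumerate(([.494,-.119],[.501,-.201],[.500,-.287])):
    fit([(T,blue(L('top0.png'))),(S,blue(L('scene0.png')))],drv,c,'d%d'%i,w=18)
E
python3 run1.py 2>&1 | tail -30
```

```text
Traceback (most recent call last):
  File "run1.py", line 7, in <module>
    fit([(T,brass(L('t6.png'))),(S,brass(L('s6.png')))],nut,[.5425,.178],'nut')
    ~~~^^^^^^^^^^^^^^^^^^^^^^^^^^^^^^^^^^^^^^^^^^^^^^^^^^^^^^^^^^^^^^^^^^^^^^^^
  File "fit.py", line 32, in fit
    r=minimize(cost,np.zeros(2*len(imgs)),args=(np.radians(y),),method='Nelder-Mead',options=dict(initial_simplex=np.vstack([np.zeros(2*len(imgs)),np.eye(2*len(imgs))*.003]),maxiter=200,xatol=2e-4,fatol=1e-3))
  File "fit.py", line 27, in cost
    assert m.size==o.size,(b,m.shape,o.shape,s.shape)
           ^^^^^^^^^^^^^^
AssertionError: ((np.int64(315), np.int64(339), np.int64(6865), np.int64(6889)), (24, 24), (0, 24), (420, 560))
```

```bash
sed -i 's/r=af\/2\/np/r=af\/2000\/np/' fit.py; time python3 run1.py 2>&1 | tail -30
```

```text
nut 0 11.3143 [ 0.1  1.1 -1.   3.6]
nut 10 11.2497 [ 0.   1.  -1.2  3.6]
nut 20 11.2141 [ 0.2  1.1 -1.4  3.8]
nut 30 11.247 [ 0.1  1.2 -1.4  3.8]
nut 40 11.3154 [ 0.2  1.1 -1.8  3.7]
nut 50 11.3454 [ 0.2  1.2 -1.6  3.8]
d0 0 9.4317 [ 2.1 -3.2 -1.   1.6]
d0 10 9.9458 [ 2.  -3.  -1.4  1.6]
d0 20 10.0796 [ 2.2 -2.8 -0.9  1.7]
d0 30 10.5426 [ 2.1 -3.1 -0.6  1.8]
d0 40 9.4483 [ 2.2 -3.  -0.8  1.6]
d0 50 9.1639 [ 2.1 -3.  -1.1  1.5]
d1 0 9.769 [ 2.4 -5.  -1.8 -1.2]
d1 10 10.2962 [ 2.3 -4.7 -1.9 -1.1]
d1 20 10.2068 [ 2.3 -4.9 -1.2 -1.1]
d1 30 10.3954 [ 2.3 -4.7 -1.5 -1. ]
d1 40 10.2292 [ 2.2 -5.  -1.2 -1.1]
d1 50 9.5601 [ 2.2 -5.  -1.5 -1.1]
d2 0 53.8997 [ 1.  -4.7 -1.3 -2.6]
d2 10 54.3753 [ 1.  -4.6 -1.4 -2.7]
d2 20 53.7847 [ 0.9 -4.5 -1.6 -2.7]
d2 30 53.2222 [ 0.9 -4.6 -1.3 -2.3]
d2 40 53.537 [ 0.9 -4.5 -1.2 -2.1]
d2 50 53.2744 [ 1.1 -4.5 -1.4 -2.4]
real	0m48.033s
user	0m44.526s
sys	0m0.202s
```

```bash
python3 st.py .4945 -.1198 .1
```

```text
t 9.55 p [0.5532 0.0116 0.1069] yaw 15.21 F [ 0.1446 -0.5898  0.0331] w 0.0502 q [ 0.0121  0.7258 -0.1946  1.8673  0.2395  0.5711 -1.6422]
go dx,dy,dz [-0.0912  0.1114  0.0069] norm 0.144
```

```bash
python3 -m handwheel '[{"dx":-0.023,"dy":0.028,"dz":0,"twist":0,"gripper":0.05},{"dx":-0.023,"dy":0.028,"dz":0,"twist":0,"gripper":0.05},{"dx":-0.023,"dy":0.028,"dz":0,"twist":0,"gripper":0.05},{"dx":-0.022,"dy":0.027,"dz":0,"twist":0,"gripper":0.05},{"dx":0,"dy":0,"dz":0,"twist":-0.8,"gripper":0.05},{"dx":0,"dy":0,"dz":0,"twist":0,"gripper":0.05}]'; python3 st.py .4945 -.1198 .1;python3 - <<'E'
from h import *
f=grab('scene','s7.png');t=grab('top','t7.png')
p=bot.get_obs()['tool_pos'];print(proj(f,p+[0,0,.034]),proj(t,p+[0,0,.034]))
a=f['color'][140:260,100:260,::-1];cv2.imwrite('pics/s7c.png',cv2.resize(a,None,fx=5,fy=5,interpolation=cv2.INTER_CUBIC))
a=t['color'][190:280,340:460,::-1];cv2.imwrite('pics/t7c.png',cv2.resize(a,None,fx=6,fy=6,interpolation=cv2.INTER_CUBIC))
E
```

```text
time_s: 10.15
tool_pos: [0.4942, -0.1211, 0.107]
ee_rot: [0.0, 0.985, 0.172, 0.0]
force: [0.9, 0.9, 0.7]
grip_width: 0.05
t 10.15 p [ 0.4942 -0.1211  0.107 ] yaw 19.83 F [0.8565 0.9476 0.6712] w 0.05 q [ 0.2973  0.687  -0.2387  1.9967  0.3225  0.4936 -1.3995]
go dx,dy,dz [ 0.0008 -0.0011  0.007 ] norm 0.007
[190.31589771 183.34725328] [375.4554834  235.82242441]
```

View pics/s7c.png

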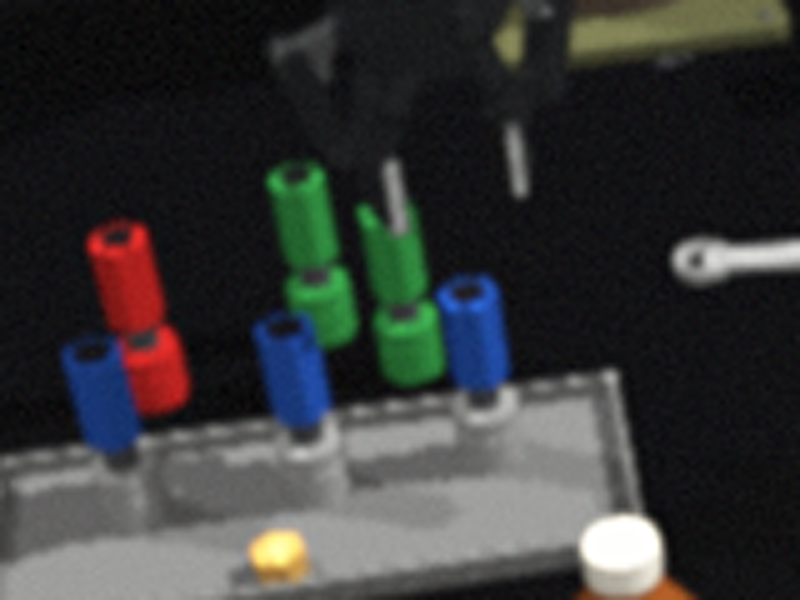

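View pics/t7c.png

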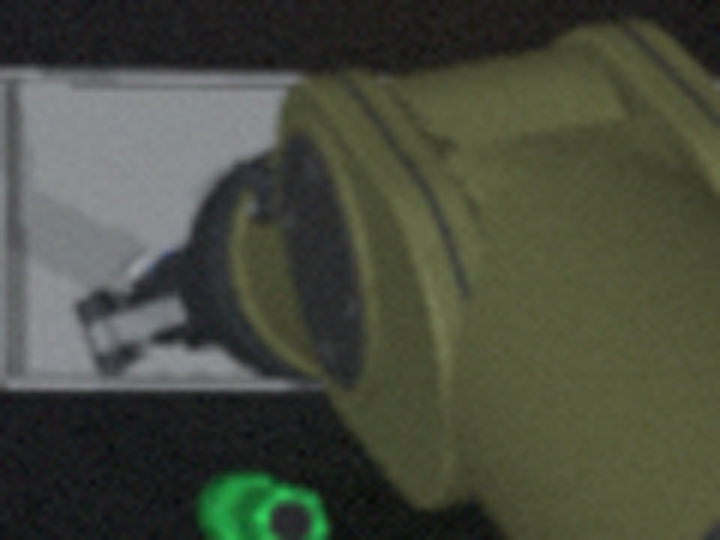

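Scene crop: fingertips at (400,232) and (520,195), and the blue driver top at (468,290) sits right below their midpoint (<1 px off). Candidate confirmed blue and inside the tray, with greens behind it and clear. Descending to grasp.

```bash
python3 -m handwheel '[{"dx":0,"dy":0,"dz":0.025,"twist":0,"gripper":0.05},{"dx":0,"dy":0,"dz":0.02,"twist":0,"gripper":0.05},{"dx":0,"dy":0,"dz":0.015,"twist":0,"gripper":0.05},{"dx":0,"dy":0,"dz":0.01,"twist":0,"gripper":0.05},{"dx":0,"dy":0,"dz":0.008,"twist":0,"gripper":0.05},{"dx":0,"dy":0,"dz":0,"twist":0,"gripper":0.05}]'; python3 - <<'E'
from h import *
f=grab('scene','s8.png')
a=f['color'][140:260,100:260,::-1];cv2.imwrite('pics/s8c.png',cv2.resize(a,None,fx=5,fy=5,interpolation=cv2.INTER_CUBIC))
E
```

```text
time_s: 10.85
tool_pos: [0.4944, -0.1196, 0.0282]
ee_rot: [-0.0, 0.985, 0.173, -0.0]
force: [0.0, -0.5, 1.1]
grip_width: 0.05
```

View pics/s8c.png

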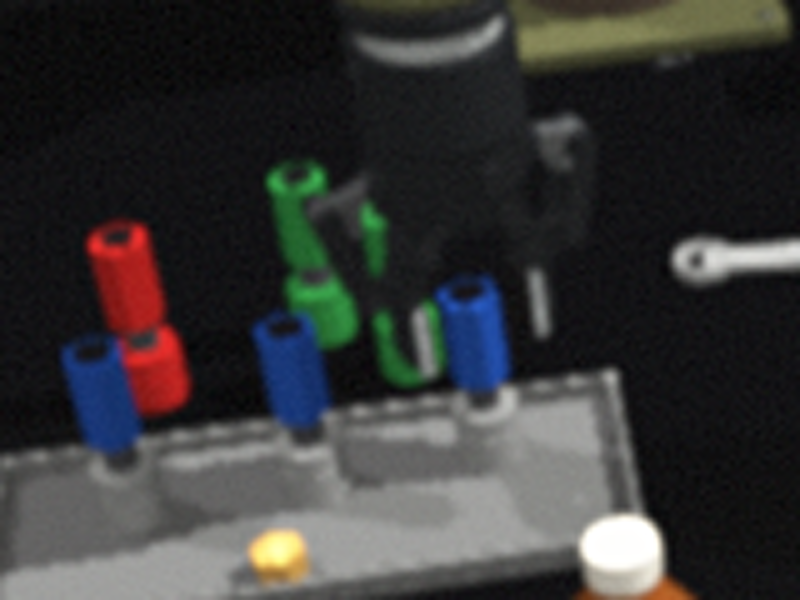

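```bash
python3 - <<'E'
from h import *
f=grab('scene')
o=bot.get_obs();p=o['tool_pos'];print(p,o['grip_width'])
c=lambda q:np.round((proj(f,q)-[100,140])*5+2,0)
print(c(p+[0,0,.034]),c(p+[0,0,.042]),[c([.493,-.1175,z]) for z in(.099,.062,.052,.004)])
y=np.array([np.sin(np.radians(20)),-np.cos(np.radians(20)),0])
for s in(1,-1): print(c(p+[0,0,.034]+s*.030*y))
E
```

```text
[ 0.49483902 -0.12004468  0.02918229] 0.05013407900433518
[473. 357.] [471. 343.] [array([469., 292.]), array([479., 356.]), array([481., 373.]), array([494., 452.])]
[415. 378.]
[530. 336.]
```

```bash
python3 -m handwheel '[{"dx":0,"dy":0.001,"dz":0,"twist":0,"gripper":0.03},{"dx":0,"dy":0,"dz":0,"twist":0,"gripper":0.015},{"dx":0,"dy":0,"dz":0,"twist":0,"gripper":0.015},{"dx":0,"dy":0,"dz":0,"twist":0,"gripper":0.015},{"dx":0,"dy":0,"dz":0,"twist":0,"gripper":0.015}]'; python3 - <<'E'
from h import *
f=grab('scene','s9.png')
a=f['color'][140:260,100:260,::-1];cv2.imwrite('pics/s9c.png',cv2.resize(a,None,fx=5,fy=5,interpolation=cv2.INTER_CUBIC))
E
python3 st.py
```

```text
time_s: 11.45
tool_pos: [0.4954, -0.1214, 0.0297]
ee_rot: [0.0, 0.985, 0.173, 0.001]
force: [0.2, -0.3, 6.8]
grip_width: 0.023
t 11.5 p [ 0.4954 -0.1215  0.0297] yaw 19.89 F [-0.3427 -0.1232  6.2979] w 0.0234 q [ 0.2425  0.8247 -0.1524  2.0371  0.3816  0.3048 -1.4504]
```

View pics/s9c.png

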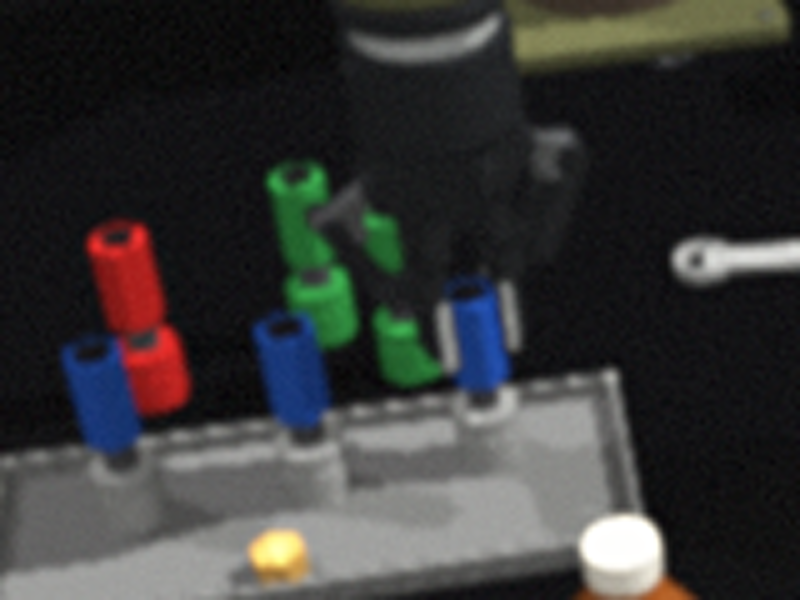

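Driver gripped across its flats (opening 23 mm). While lifting I'll check the nut's orientation offline from the earlier frames.

```bash
python3 - <<'E'
import cv2,numpy as np
r=[]
for n,(x,y) in(('top0',(245,198)),('t6',(241,217)),('s4',(321,195)),('s1',(322,193)),('scene0',(322,194)),('s6',(321,201))):
    a=cv2.imread(f'pics/{n}.png')[y-10:y+11,x-10:x+11];r.append(cv2.resize(a,(260,260),interpolation=cv2.INTER_LANCZOS4))
cv2.imwrite('pics/nuts.png',np.vstack([np.hstack(r[:3]),np.hstack(r[3:])]))
E
```

```text
(no output)
```

View pics/nuts.png

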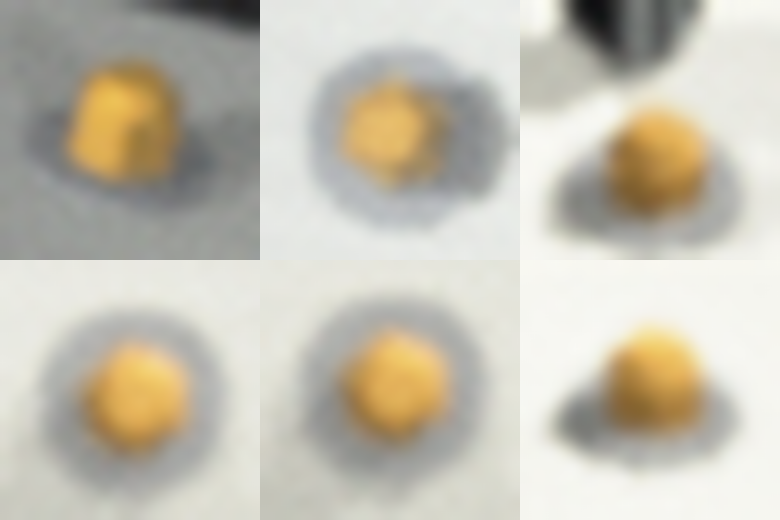

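```bash
python3 -m handwheel '[{"dx":0,"dy":0,"dz":-0.01,"twist":0,"gripper":0.015},{"dx":0,"dy":0,"dz":-0.02,"twist":0,"gripper":0.015},{"dx":0,"dy":0,"dz":-0.03,"twist":0,"gripper":0.015},{"dx":0,"dy":0,"dz":-0.03,"twist":0,"gripper":0.015},{"dx":0,"dy":0,"dz":-0.03,"twist":0,"gripper":0.015},{"dx":0,"dy":0,"dz":0,"twist":0,"gripper":0.015}]';python3 st.py .542 .179 .15
```

```text
time_s: 12.1
tool_pos: [0.4973, -0.1215, 0.1528]
ee_rot: [0.001, 0.985, 0.173, 0.004]
force: [0.5, 1.1, -1.1]
grip_width: 0.0234
t 12.1 p [ 0.4973 -0.1215  0.1528] yaw 19.89 F [ 0.5452  1.0729 -1.0854] w 0.0234 q [ 0.3291  0.6141 -0.2858  1.955   0.2908  0.6041 -1.3706]
go dx,dy,dz [ 0.1443 -0.2674  0.0028] norm 0.304
```

The tilted-lid frame (first panel) shows a nut edge facing nearly lid -x, so the nut's flats lie near world yaw 20° mod 60, and the silhouette fit agrees. The tool must be at yaw 50°.

```bash
python3 -m handwheel '[{"dx":0.018,"dy":-0.0335,"dz":0,"twist":0,"gripper":0.015},{"dx":0.018,"dy":-0.0335,"dz":0,"twist":0,"gripper":0.015},{"dx":0.018,"dy":-0.0335,"dz":0,"twist":0,"gripper":0.015},{"dx":0.018,"dy":-0.0335,"dz":0,"twist":0,"gripper":0.015},{"dx":0.018,"dy":-0.0335,"dz":0,"twist":0,"gripper":0.015},{"dx":0.018,"dy":-0.0335,"dz":0,"twist":0,"gripper":0.015},{"dx":0.018,"dy":-0.0335,"dz":0,"twist":0,"gripper":0.015},{"dx":0.018,"dy":-0.033,"dz":0,"twist":0,"gripper":0.015}]';python3 -m handwheel '[{"dx":0,"dy":0,"dz":0,"twist":-1.25,"gripper":0.015},{"dx":0,"dy":0,"dz":0,"twist":-1.25,"gripper":0.015},{"dx":0,"dy":0,"dz":0,"twist":-1.25,"gripper":0.015},{"dx":0,"dy":0,"dz":0,"twist":-1.25,"gripper":0.015},{"dx":0,"dy":0,"dz":0.02,"twist":0,"gripper":0.015},{"dx":0,"dy":0,"dz":0,"twist":0,"gripper":0.015}]'; python3 st.py .542 .179 .12;  python3 - <<'E'
from h import *
f=grab('scene','s10.png');t=grab('top','t10.png')
a=f['color'][130:240,260:380,::-1];cv2.imwrite('pics/s10c.png',cv2.resize(a,None,fx=6,fy=5.4,interpolation=cv2.INTER_CUBIC))
a=t['color'][170:270,190:300,::-1];cv2.imwrite('pics/t10c.png',cv2.resize(a,None,fx=6,fy=6,interpolation=cv2.INTER_CUBIC))
E
```

```text
time_s: 12.9
tool_pos: [0.5383, 0.1806, 0.1482]
ee_rot: [0.0, 0.985, 0.173, -0.001]
force: [0.5, -0.5, -1.0]
grip_width: 0.0237
time_s: 13.5
tool_pos: [0.5368, 0.1779, 0.1265]
ee_rot: [0.0, 0.907, 0.422, -0.003]
force: [-0.4, -0.5, -1.4]
grip_width: 0.0234
t 13.5 p [0.5368 0.1779 0.1265] yaw 49.9 F [-0.3784 -0.4775 -1.4054] w 0.0234 q [-0.1869  0.7256 -0.3653  1.8045  0.3824  0.6879 -1.4682]
go dx,dy,dz [0.0042 0.0033 0.0065] norm 0.008
```

View pics/s10c.png

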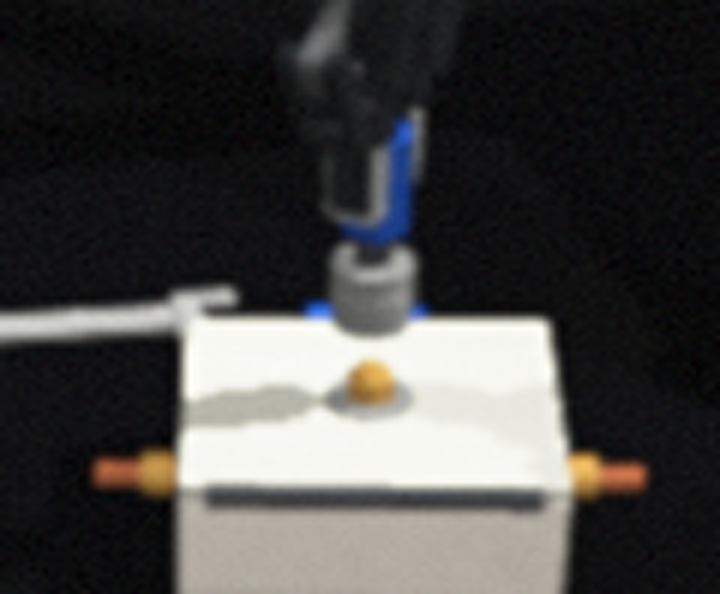

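View pics/t10c.png

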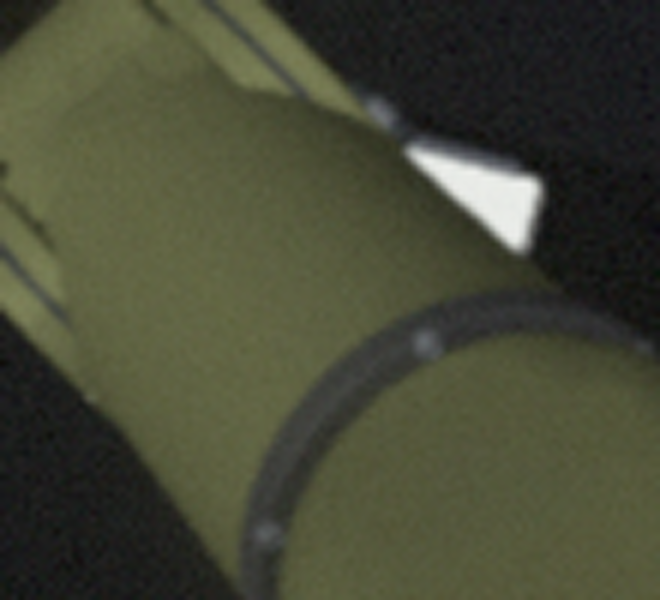

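```bash
python3 - <<'E'
from fit import *
p=bot.get_obs()['tool_pos'];print(p)
g=lambda q:np.round((proj(S,q)-[260,130]+.5)*[6,5.4],1)
a=np.linspace(0,2*np.pi,73)
def circ(c,r,z): return np.array([g([c[0]+r*np.cos(t),c[1]+r*np.sin(t),z]) for t in a])
for x in(.535,.539,.543):
    c=(x,.1815);m=circ(c,.016,p[2]-.0257);t=circ(c,.016,p[2]-.0257+.032)
    print(x,'mouth front row',m[:,1].max(),'cols',m[:,0].min(),m[:,0].max(),'top back row',t[:,1].min())
for x in(.539,.541,.543):
    c=(x,.1817);m=circ(c,.018,.0655);n=circ(c,.0065,.0815);print(x,'washer',m[:,0].min(),m[:,0].max(),m[:,1].min(),m[:,1].max(),'nut top',n.mean(0),n[:,1].min())
E
```

```text
[0.53826962 0.1789071  0.12834278]
0.535 mouth front row 337.5 cols 328.7 409.8 top back row 236.3
0.539 mouth front row 342.4 cols 331.5 412.9 top back row 240.8
0.543 mouth front row 347.4 cols 334.4 416.0 top back row 245.4
0.539 washer 325.1 414.8 369.5 415.2 nut top [371.14520548 362.46438356] 354.2
0.541 washer 326.5 416.3 371.9 417.7 nut top [372.62328767 364.89315068] 356.6
0.543 washer 327.9 417.9 374.3 420.2 nut top [374.10684932 367.33561644] 359.0
```

Scene crop: socket axis at column 372 and nut at 371. In depth the socket sits ~5 mm short of the nut, which agrees with dead reckoning. Correcting that, then descending.

```bash
python3 st.py .5425 .1778 .112
```

```text
t 13.6 p [0.5383 0.1789 0.1283] yaw 49.91 F [ 0.0754 -0.0345 -0.6062] w 0.0232 q [-0.1872  0.7233 -0.3659  1.802   0.3819  0.6888 -1.4678]
go dx,dy,dz [0.0019 0.0039 0.0163] norm 0.017
```

```bash
python3 -m handwheel '[{"dx":0.002,"dy":0.004,"dz":0.006,"twist":0,"gripper":0.015},{"dx":0,"dy":0,"dz":0.006,"twist":0,"gripper":0.015},{"dx":0,"dy":0,"dz":0.003,"twist":0,"gripper":0.015},{"dx":0,"dy":0,"dz":0,"twist":0,"gripper":0.015},{"dx":0,"dy":0,"dz":0,"twist":0,"gripper":0.015}]'; python3 st.py .5425 .1778 .107;  python3 - <<'E'
from h import *
f=grab('scene','s11.png')
a=f['color'][130:240,260:380,::-1];cv2.imwrite('pics/s11c.png',cv2.resize(a,None,fx=6,fy=5.4,interpolation=cv2.INTER_CUBIC))
E
```

```text
time_s: 14.1
tool_pos: [0.5433, 0.1784, 0.1139]
ee_rot: [0.0, 0.907, 0.422, -0.0]
force: [0.1, 0.3, -1.9]
grip_width: 0.0236
t 14.1 p [0.5433 0.1784 0.1139] yaw 49.92 F [ 0.0874  0.3213 -1.9079] w 0.0236 q [-0.1902  0.7479 -0.3554  1.8015  0.3948  0.6628 -1.4727]
go dx,dy,dz [-0.001  -0.0003  0.0069] norm 0.007
```

View pics/s11c.png

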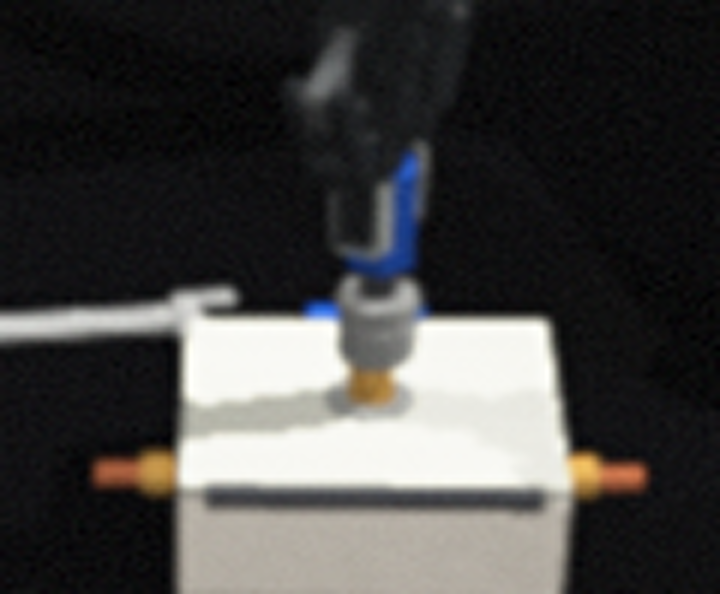

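```bash
python3 -m handwheel '[{"dx":-0.0025,"dy":0.001,"dz":0.002,"twist":0,"gripper":0.015},{"dx":0,"dy":0,"dz":0.002,"twist":0,"gripper":0.015},{"dx":0,"dy":0,"dz":0,"twist":0,"gripper":0.015}]';  python3 -m handwheel '[{"dx":0,"dy":0,"dz":0.002,"twist":0,"gripper":0.015},{"dx":0,"dy":0,"dz":0,"twist":0,"gripper":0.015}]';  python3 -m handwheel '[{"dx":0,"dy":0,"dz":0.002,"twist":0,"gripper":0.015},{"dx":0,"dy":0,"dz":0,"twist":0,"gripper":0.015}]'
```

```text
time_s: 14.45
tool_pos: [0.5423, 0.1754, 0.1096]
ee_rot: [0.0, 0.907, 0.422, -0.0]
force: [1.0, 0.3, -2.3]
grip_width: 0.0232
time_s: 14.65
tool_pos: [0.5425, 0.1758, 0.1077]
ee_rot: [0.0, 0.907, 0.422, -0.0]
force: [-0.2, 0.6, -1.5]
grip_width: 0.0232
time_s: 14.85
tool_pos: [0.5429, 0.1759, 0.1065]
ee_rot: [0.0, 0.907, 0.422, 0.0]
force: [0.1, -1.0, 4.7]
grip_width: 0.0231
```

```bash
python3 -m handwheel '[{"dx":0,"dy":0,"dz":0.001,"twist":0,"gripper":0.015},{"dx":0,"dy":0,"dz":0,"twist":0,"gripper":0.015}]';  python3 -m handwheel '[{"dx":0.001,"dy":0,"dz":0,"twist":0,"gripper":0.015},{"dx":0,"dy":0,"dz":0,"twist":0,"gripper":0.015}]'; python3 - <<'E'
from h import *
f=grab('scene','s12.png')
a=f['color'][130:240,260:380,::-1];cv2.imwrite('pics/s12c.png',cv2.resize(a,None,fx=6,fy=5.4,interpolation=cv2.INTER_CUBIC))
E
```

```text
time_s: 15.05
tool_pos: [0.5429, 0.1761, 0.1062]
ee_rot: [0.0, 0.907, 0.422, 0.001]
force: [-1.8, -1.3, 10.4]
grip_width: 0.0233
time_s: 15.25
tool_pos: [0.5431, 0.1763, 0.1062]
ee_rot: [0.001, 0.907, 0.422, -0.0]
force: [-3.1, -0.9, 10.7]
grip_width: 0.0231
```

View pics/s12c.png

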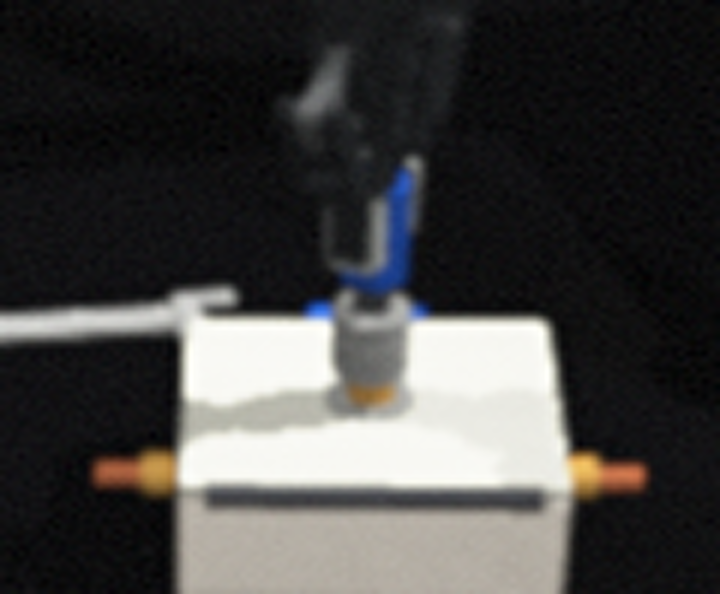

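Contact with ~15 mm of mouth height left above the washer. I'll search around gently to tell "too small" from "misaligned".

```bash
python3 -m handwheel '[{"dx":0.002,"dy":0,"dz":0,"twist":0,"gripper":0.015},{"dx":0,"dy":0,"dz":0,"twist":0,"gripper":0.015}]';  python3 -m handwheel '[{"dx":-0.003,"dy":0.002,"dz":0,"twist":0,"gripper":0.015},{"dx":0,"dy":0,"dz":0,"twist":0,"gripper":0.015}]'; python3 -m handwheel '[{"dx":-0.002,"dy":-0.002,"dz":0,"twist":0,"gripper":0.015},{"dx":0,"dy":0,"dz":0,"twist":0,"gripper":0.015}]'; python3 -m handwheel '[{"dx":0.002,"dy":-0.002,"dz":0,"twist":0,"gripper":0.015},{"dx":0,"dy":0,"dz":0,"twist":0,"gripper":0.015}]'
```

```text
time_s: 15.5
tool_pos: [0.5437, 0.177, 0.106]
ee_rot: [0.001, 0.907, 0.422, -0.001]
force: [-3.0, -2.9, 10.9]
grip_width: 0.0233
time_s: 15.7
tool_pos: [0.5435, 0.1762, 0.1061]
ee_rot: [-0.001, 0.906, 0.422, 0.001]
force: [-3.3, 0.8, 7.8]
grip_width: 0.0236
time_s: 15.9
tool_pos: [0.5428, 0.1761, 0.1063]
ee_rot: [-0.001, 0.906, 0.422, 0.002]
force: [-0.1, 1.2, 5.8]
grip_width: 0.0231
time_s: 16.1
tool_pos: [0.5421, 0.1774, 0.1056]
ee_rot: [0.0, 0.907, 0.422, 0.001]
force: [0.1, 0.4, 4.2]
grip_width: 0.0233
```

```bash
python3 -m handwheel '[{"dx":0,"dy":0,"dz":0.001,"twist":0,"gripper":0.015},{"dx":0,"dy":0,"dz":0,"twist":0,"gripper":0.015}]';  python3 -m handwheel '[{"dx":0,"dy":0,"dz":0.001,"twist":0,"gripper":0.015},{"dx":0,"dy":0,"dz":0,"twist":0,"gripper":0.015}]'; python3 -m handwheel '[{"dx":0,"dy":-0.002,"dz":0,"twist":0,"gripper":0.015},{"dx":0,"dy":0,"dz":0,"twist":0,"gripper":0.015}]'; python3 -m handwheel '[{"dx":-0.002,"dy":0,"dz":0,"twist":0,"gripper":0.015},{"dx":0,"dy":0,"dz":0,"twist":0,"gripper":0.015}]'
```

```text
time_s: 16.3
tool_pos: [0.5422, 0.1775, 0.1052]
ee_rot: [0.0, 0.907, 0.422, 0.001]
force: [-0.2, -1.4, 11.5]
grip_width: 0.0239
time_s: 16.5
tool_pos: [0.5423, 0.1776, 0.1049]
ee_rot: [0.0, 0.907, 0.422, 0.002]
force: [-1.5, -0.8, 15.6]
grip_width: 0.0231
time_s: 16.7
tool_pos: [0.5421, 0.1778, 0.105]
ee_rot: [0.001, 0.907, 0.421, 0.002]
force: [0.6, -2.4, 14.3]
grip_width: 0.0233
time_s: 16.9
tool_pos: [0.5418, 0.1774, 0.105]
ee_rot: [0.001, 0.907, 0.422, 0.004]
force: [2.2, -1.6, 12.1]
grip_width: 0.0234
```

```bash
python3 -m handwheel '[{"dx":0.001,"dy":0.001,"dz":0,"twist":1.2,"gripper":0.015},{"dx":0,"dy":0,"dz":0,"twist":1.2,"gripper":0.015},{"dx":0,"dy":0,"dz":0,"twist":0,"gripper":0.015}]';  python3 -m handwheel '[{"dx":0,"dy":0,"dz":0,"twist":-1.2,"gripper":0.015},{"dx":0,"dy":0,"dz":0,"twist":-1.2,"gripper":0.015},{"dx":0,"dy":0,"dz":0,"twist":-1.2,"gripper":0.015},{"dx":0,"dy":0,"dz":0,"twist":-1.2,"gripper":0.015},{"dx":0,"dy":0,"dz":0,"twist":0,"gripper":0.015}]'; python3 - <<'E'
from h import *
f=grab('scene','s13.png')
a=f['color'][130:240,260:380,::-1];cv2.imwrite('pics/s13c.png',cv2.resize(a,None,fx=6,fy=5.4,interpolation=cv2.INTER_CUBIC))
print(bot.get_obs()['wrist_torque'])
E
```

```text
time_s: 17.2
tool_pos: [0.5418, 0.1776, 0.1048]
ee_rot: [0.0, 0.953, 0.304, 0.002]
force: [0.1, -1.3, 13.0]
grip_width: 0.0236
time_s: 17.7
tool_pos: [0.5423, 0.1772, 0.1048]
ee_rot: [0.001, 0.846, 0.533, 0.003]
force: [0.4, -1.1, 13.6]
grip_width: 0.023
[-0.40934764 -0.27306965 -0.05078002]
```

View pics/s13c.png

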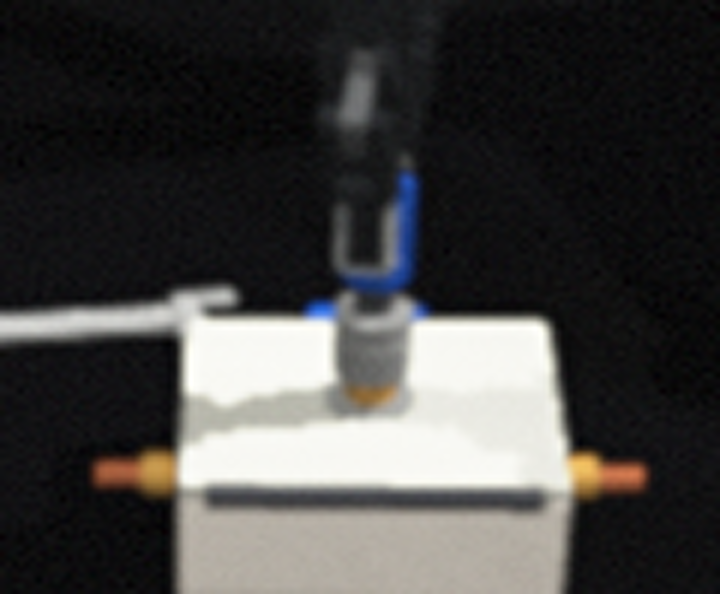

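The driver is captured on the cone at ~1.5 mm, twisting ±14° changes nothing and brass is still visible below the mouth, so it's too small. I'll return it to its place.

```bash
python3 -m handwheel '[{"dx":0,"dy":0,"dz":-0.02,"twist":0,"gripper":0.015},{"dx":0,"dy":0,"dz":-0.035,"twist":1.2,"gripper":0.015},{"dx":0,"dy":0,"dz":0,"twist":1.2,"gripper":0.015},{"dx":0,"dy":0,"dz":0,"twist":1.25,"gripper":0.015},{"dx":0,"dy":0,"dz":0,"twist":1.25,"gripper":0.015},{"dx":0,"dy":0,"dz":0,"twist":1.25,"gripper":0.015},{"dx":0,"dy":0,"dz":0,"twist":1.25,"gripper":0.015}]'; python3 st.py .4954 -.1214 .15; python3 - <<'E'
from h import *
f=grab('scene','s14.png')
a=f['color'][130:240,260:380,::-1];cv2.imwrite('pics/s14c.png',cv2.resize(a,None,fx=6,fy=5.4,interpolation=cv2.INTER_CUBIC))
E
```

```text
time_s: 18.45
tool_pos: [0.539, 0.1768, 0.1573]
ee_rot: [0.0, 0.985, 0.17, -0.001]
force: [-0.8, -0.0, -0.6]
grip_width: 0.0232
t 18.45 p [0.539  0.1768 0.1573] yaw 19.61 F [-0.8175 -0.0242 -0.5578] w 0.0232 q [-0.2557  0.6689 -0.2395  1.7817  0.2248  0.7189 -1.844 ]
go dx,dy,dz [-0.1412  0.2663  0.0073] norm 0.301
```

View pics/s14c.png

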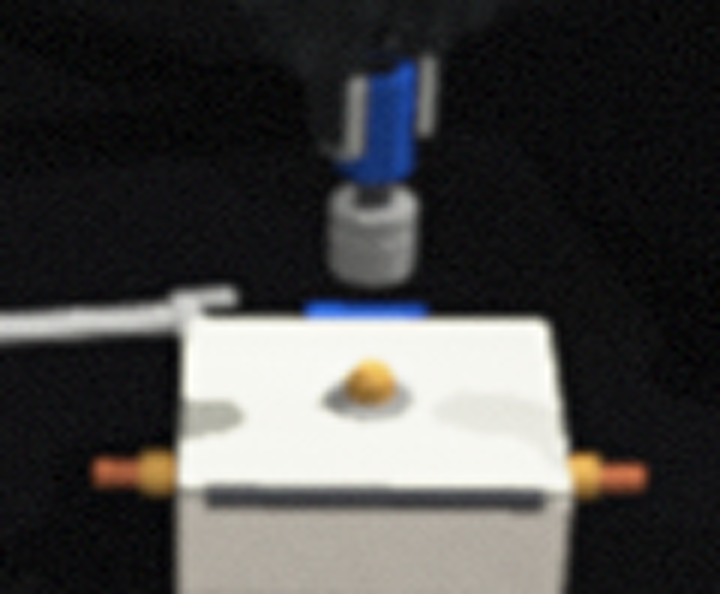

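```bash
python3 -m handwheel '[{"dx":-0.0177,"dy":0.0333,"dz":0,"twist":0,"gripper":0.015},{"dx":-0.0177,"dy":0.0333,"dz":0,"twist":0,"gripper":0.015},{"dx":-0.0177,"dy":0.0333,"dz":0,"twist":0,"gripper":0.015},{"dx":-0.0177,"dy":0.0333,"dz":0,"twist":0,"gripper":0.015},{"dx":-0.0177,"dy":0.0333,"dz":0,"twist":0,"gripper":0.015},{"dx":-0.0177,"dy":0.0333,"dz":0,"twist":0,"gripper":0.015},{"dx":-0.0177,"dy":0.0333,"dz":0,"twist":0,"gripper":0.015},{"dx":-0.0173,"dy":0.0332,"dz":0,"twist":0,"gripper":0.015}]'; python3 -m handwheel '[{"dx":0,"dy":0,"dz":0.04,"twist":0,"gripper":0.015},{"dx":0,"dy":0,"dz":0.04,"twist":0,"gripper":0.015},{"dx":0,"dy":0,"dz":0.02,"twist":0,"gripper":0.015},{"dx":0,"dy":0,"dz":0,"twist":0,"gripper":0.015}]'; python3 st.py .4954 -.1214 .0297
```

```text
time_s: 19.3
tool_pos: [0.4969, -0.1229, 0.1576]
ee_rot: [-0.0, 0.985, 0.174, -0.0]
force: [1.2, -0.5, -1.3]
grip_width: 0.0233
time_s: 19.7
tool_pos: [0.4951, -0.121, 0.0552]
ee_rot: [-0.001, 0.985, 0.174, -0.003]
force: [0.1, 0.2, -0.5]
grip_width: 0.0232
t 19.7 p [ 0.4951 -0.121   0.0552] yaw 20.05 F [ 0.0883  0.1565 -0.4783] w 0.0232 q [ 0.2684  0.7802 -0.1954  2.0189  0.3734  0.3826 -1.4416]
go dx,dy,dz [0.0001 0.0005 0.0255] norm 0.026
```

```bash
python3 -m handwheel '[{"dx":0,"dy":0,"dz":0.015,"twist":0,"gripper":0.015},{"dx":0,"dy":0,"dz":0.006,"twist":0,"gripper":0.015},{"dx":0,"dy":0,"dz":0.002,"twist":0,"gripper":0.015},{"dx":0,"dy":0,"dz":0,"twist":0,"gripper":0.015}]'; python3 -m handwheel '[{"dx":0,"dy":0,"dz":0.001,"twist":0,"gripper":0.015},{"dx":0,"dy":0,"dz":0,"twist":0,"gripper":0.015}]'; python3 -m handwheel '[{"dx":0,"dy":0,"dz":0.001,"twist":0,"gripper":0.015},{"dx":0,"dy":0,"dz":0,"twist":0,"gripper":0.015}]'
```

```text
time_s: 20.1
tool_pos: [0.498, -0.1215, 0.0355]
ee_rot: [0.0, 0.985, 0.173, 0.0]
force: [-1.3, 0.3, -0.7]
grip_width: 0.0232
time_s: 20.3
tool_pos: [0.498, -0.1216, 0.0344]
ee_rot: [0.0, 0.985, 0.173, 0.0]
force: [-0.1, 0.6, -1.8]
grip_width: 0.0232
time_s: 20.5
tool_pos: [0.4977, -0.1216, 0.033]
ee_rot: [0.0, 0.985, 0.173, 0.0]
force: [-0.0, -0.1, -0.7]
grip_width: 0.0232
```

```bash
python3 -m handwheel '[{"dx":-0.002,"dy":0,"dz":0.002,"twist":0,"gripper":0.015},{"dx":0,"dy":0,"dz":0,"twist":0,"gripper":0.015}]'; python3 -m handwheel '[{"dx":0,"dy":0,"dz":0.001,"twist":0,"gripper":0.015},{"dx":0,"dy":0,"dz":0,"twist":0,"gripper":0.015}]'; python3 -m handwheel '[{"dx":0,"dy":0,"dz":0.001,"twist":0,"gripper":0.015},{"dx":0,"dy":0,"dz":0,"twist":0,"gripper":0.015}]'
```

```text
time_s: 20.7
tool_pos: [0.4951, -0.1224, 0.0306]
ee_rot: [-0.0, 0.985, 0.173, -0.001]
force: [-0.0, -0.4, -0.9]
grip_width: 0.0235
time_s: 20.9
tool_pos: [0.4957, -0.1222, 0.0298]
ee_rot: [0.0, 0.985, 0.173, -0.0]
force: [0.4, 0.4, -2.2]
grip_width: 0.0233
time_s: 21.1
tool_pos: [0.4958, -0.1222, 0.0297]
ee_rot: [0.0, 0.985, 0.173, 0.0]
force: [-1.9, 0.7, 7.2]
grip_width: 0.0236
```

```bash
python3 -m handwheel '[{"dx":0,"dy":0,"dz":0,"twist":0,"gripper":0.05},{"dx":0,"dy":0,"dz":0,"twist":0,"gripper":0.05},{"dx":0,"dy":0,"dz":0,"twist":0,"gripper":0.05},{"dx":0,"dy":0,"dz":-0.02,"twist":0,"gripper":0.05},{"dx":0,"dy":0,"dz":-0.04,"twist":0,"gripper":0.05},{"dx":0,"dy":0,"dz":-0.025,"twist":-0.8,"gripper":0.05},{"dx":0,"dy":0,"dz":0,"twist":0,"gripper":0.05}]'; python3 st.py .5013 -.2055 .11; python3 - <<'E'
from h import *
f=grab('scene','s15.png')
a=f['color'][140:260,100:260,::-1];cv2.imwrite('pics/s15c.png',cv2.resize(a,None,fx=5,fy=5,interpolation=cv2.INTER_CUBIC))
E
```

```text
time_s: 21.8
tool_pos: [0.4981, -0.1226, 0.1168]
ee_rot: [0.001, 0.977, 0.214, 0.003]
force: [0.4, 0.6, -0.1]
grip_width: 0.0502
t 21.8 p [ 0.4981 -0.1226  0.1168] yaw 24.76 F [ 0.4137  0.5897 -0.065 ] w 0.0502 q [ 0.3294  0.6756 -0.2872  1.9823  0.3609  0.5259 -1.3501]
go dx,dy,dz [-0.0318  0.0766  0.0068] norm 0.083
```

View pics/s15c.png

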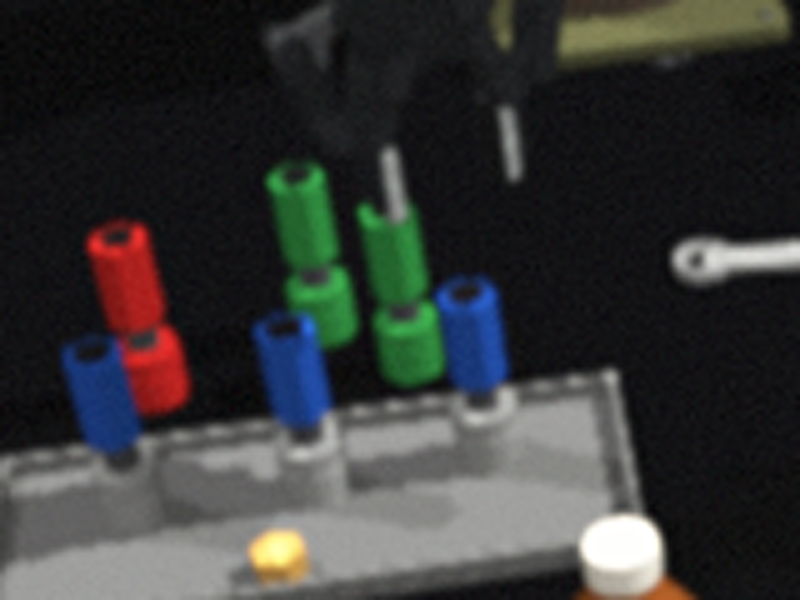

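The first driver stands upright in its spot again, at crop (470,345). On to the middle one.

```bash
python3 -m handwheel '[{"dx":-0.016,"dy":0.038,"dz":0,"twist":0,"gripper":0.05},{"dx":-0.016,"dy":0.0385,"dz":0.005,"twist":0,"gripper":0.05},{"dx":0,"dy":0,"dz":0,"twist":0,"gripper":0.05},{"dx":0,"dy":0,"dz":0,"twist":0,"gripper":0.05}]'; python3 st.py .5013 -.2055 .0297; python3 - <<'E'
from h import *
f=grab('scene','s16.png')
p=bot.get_obs()['tool_pos'];print((proj(f,p+[0,0,.034])-[80,140])*5,(proj(f,[p[0],p[1],.099])-[80,140])*5)
a=f['color'][140:260,80:240,::-1];cv2.imwrite('pics/s16c.png',cv2.resize(a,None,fx=5,fy=5,interpolation=cv2.INTER_CUBIC))
E
```

```text
time_s: 22.25
tool_pos: [0.4974, -0.206, 0.1074]
ee_rot: [-0.001, 0.977, 0.212, -0.001]
force: [-1.1, 1.7, -0.1]
grip_width: 0.0496
t 22.25 p [ 0.4974 -0.206   0.1074] yaw 24.52 F [-1.0798  1.713  -0.0959] w 0.0496 q [ 0.493   0.7201 -0.3085  1.9052  0.377   0.5755 -1.2063]
go dx,dy,dz [0.0038 0.0012 0.0777] norm 0.078
[361.53447048 244.486565  ] [378.15267403 322.40611304]
```

View pics/s16c.png

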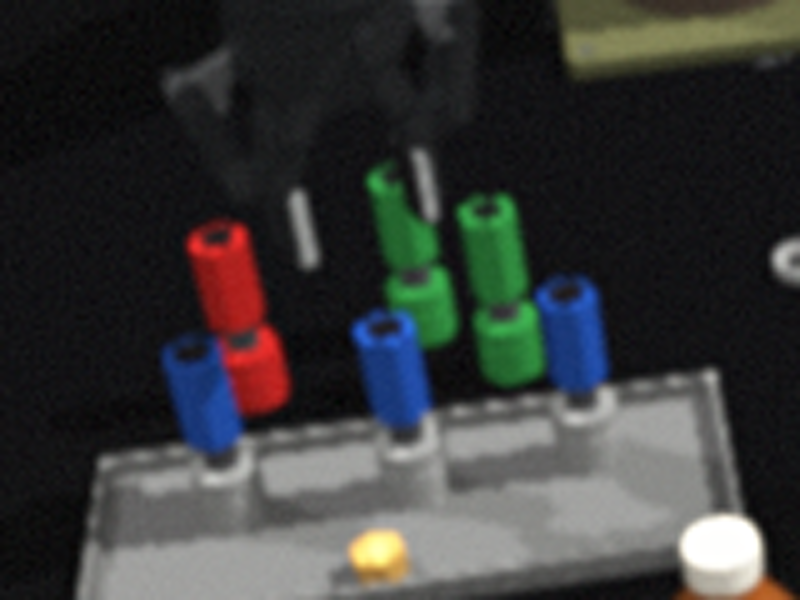

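```bash
python3 -m handwheel '[{"dx":0.0035,"dy":0.0012,"dz":0.025,"twist":0,"gripper":0.05},{"dx":0,"dy":0,"dz":0.02,"twist":0,"gripper":0.05},{"dx":0,"dy":0,"dz":0.015,"twist":0,"gripper":0.05},{"dx":0,"dy":0,"dz":0.01,"twist":0,"gripper":0.05},{"dx":0,"dy":0,"dz":0.007,"twist":0,"gripper":0.05},{"dx":0,"dy":0,"dz":0,"twist":0,"gripper":0.05}]'; python3 st.py .5013 -.2055 .0297
```

```text
time_s: 22.9
tool_pos: [0.502, -0.2037, 0.0312]
ee_rot: [-0.0, 0.977, 0.215, -0.001]
force: [0.9, -0.2, -0.1]
grip_width: 0.0501
t 22.9 p [ 0.502  -0.2037  0.0312] yaw 24.78 F [ 0.8664 -0.2194 -0.0897] w 0.0501 q [ 0.4371  0.8464 -0.2293  1.9367  0.4419  0.4087 -1.2644]
go dx,dy,dz [-0.0013  0.0013  0.0015] norm 0.002
```

```bash
python3 -m handwheel '[{"dx":-0.001,"dy":0.001,"dz":0.002,"twist":0,"gripper":0.03},{"dx":0,"dy":0,"dz":0,"twist":0,"gripper":0.015},{"dx":0,"dy":0,"dz":0,"twist":0,"gripper":0.015},{"dx":0,"dy":0,"dz":0,"twist":0,"gripper":0.015},{"dx":0,"dy":0,"dz":0,"twist":0,"gripper":0.015}]'; python3 st.py; python3 - <<'E'
from h import *
f=grab('scene','s17.png')
a=f['color'][140:260,80:240,::-1];cv2.imwrite('pics/s17c.png',cv2.resize(a,None,fx=5,fy=5,interpolation=cv2.INTER_CUBIC))
E
```

```text
time_s: 23.4
tool_pos: [0.5021, -0.2063, 0.0304]
ee_rot: [0.0, 0.977, 0.214, 0.0]
force: [-1.8, -0.6, 4.5]
grip_width: 0.024
t 23.4 p [ 0.5021 -0.2063  0.0304] yaw 24.7 F [-1.8292 -0.5876  4.537 ] w 0.024 q [ 0.4401  0.8479 -0.2274  1.9364  0.444   0.405  -1.2635]
```

View pics/s17c.png

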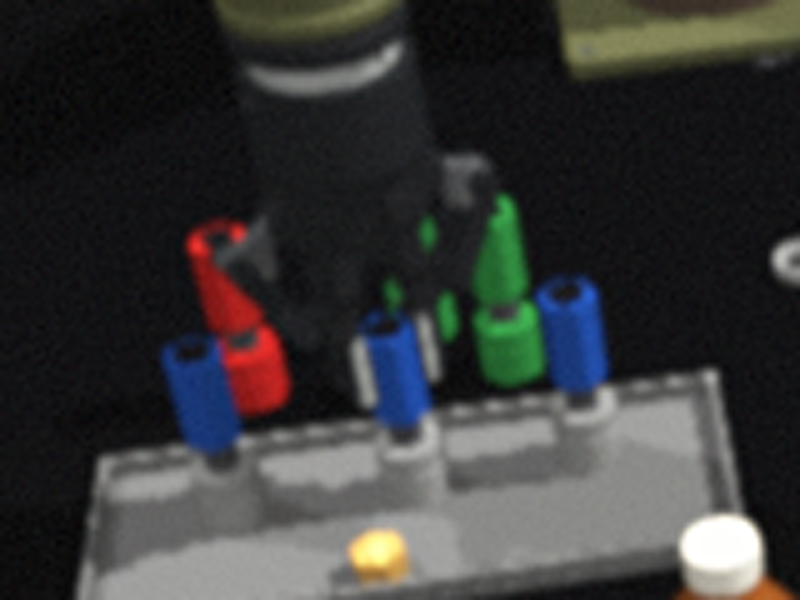

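```bash
python3 -m handwheel '[{"dx":0,"dy":0,"dz":-0.01,"twist":0,"gripper":0.015},{"dx":0,"dy":0,"dz":-0.02,"twist":0,"gripper":0.015},{"dx":0,"dy":0,"dz":-0.035,"twist":0,"gripper":0.015},{"dx":0,"dy":0,"dz":-0.035,"twist":0,"gripper":0.015},{"dx":0,"dy":0,"dz":-0.03,"twist":0,"gripper":0.015},{"dx":0,"dy":0,"dz":0,"twist":0,"gripper":0.015}]'; python3 st.py .5415 .1775 .15
```

```text
time_s: 24.05
tool_pos: [0.5046, -0.2066, 0.164]
ee_rot: [0.002, 0.977, 0.214, 0.004]
force: [0.8, -0.2, -3.2]
grip_width: 0.0239
t 24.05 p [ 0.5046 -0.2066  0.164 ] yaw 24.7 F [ 0.8252 -0.2207 -3.1626] w 0.0239 q [ 0.5246  0.6412 -0.3618  1.8465  0.3332  0.7052 -1.1655]
go dx,dy,dz [ 0.194  -0.3336  0.014 ] norm 0.386
```

```bash
python3 - <<'E'
from fit import *
t=grab('top','t18.png')
L=lambda n:cv2.imread('pics/'+n).astype(float)/255
a=[cv2.resize(cv2.imread(f'pics/{n}.png')[207:228,231:252],(380,380),interpolation=cv2.INTER_LANCZOS4) for n in('t6','t18')]
cv2.imwrite('pics/nut18.png',np.hstack(a))
brass=lambda a:a[:,:,2]-a[:,:,0]
nut=lambda c,y:np.vstack([hexpts(18,y,.0655,c),hexpts(18,y,.077,c),hexpts(12,y,.0815,c)])
for n in('t6.png','t18.png'): fit([(T,brass(L(n)))],nut,[.5425,.178],n,w=9)
E
```

```text
t6.png 0 0.3972 [0.1 1.4]
t6.png 10 0.358 [0.2 1. ]
t6.png 20 0.3217 [0.1 1.2]
t6.png 30 0.3289 [0.1 1.2]
t6.png 40 0.3831 [0.2 1.2]
t6.png 50 0.4016 [0.2 1.2]
t18.png 0 0.4065 [0.1 1.3]
t18.png 10 0.4266 [-0.   1.4]
t18.png 20 0.4102 [-0.   1.2]
t18.png 30 0.3725 [-0.   1.5]
t18.png 40 0.3632 [-0.1  1.4]
t18.png 50 0.3812 [-0.1  1.4]
```

View pics/nut18.png

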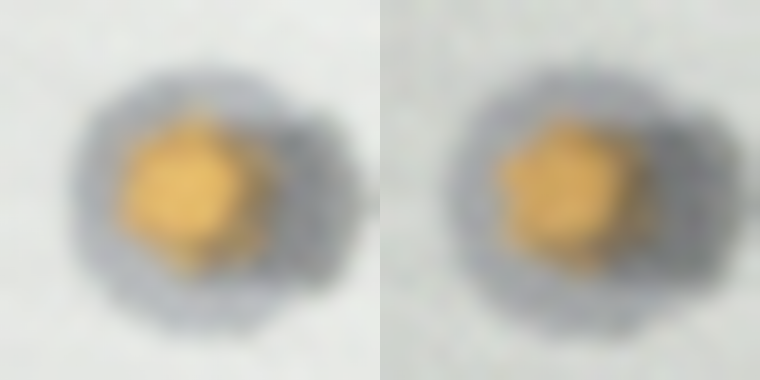

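The silhouette fit is clear now: the nut was at ~24° and the twist moved it to ~38°. I'll use tool yaw ~66° for the next driver.

```bash
python3 -m handwheel '[{"dx":0.0216,"dy":-0.0371,"dz":0,"twist":0,"gripper":0.015},{"dx":0.0216,"dy":-0.0371,"dz":0,"twist":0,"gripper":0.015},{"dx":0.0216,"dy":-0.0371,"dz":0,"twist":0,"gripper":0.015},{"dx":0.0216,"dy":-0.0371,"dz":0,"twist":0,"gripper":0.015},{"dx":0.0216,"dy":-0.0371,"dz":0,"twist":0,"gripper":0.015},{"dx":0.0216,"dy":-0.0371,"dz":0,"twist":0,"gripper":0.015},{"dx":0.0216,"dy":-0.0371,"dz":0,"twist":0,"gripper":0.015},{"dx":0.0216,"dy":-0.0371,"dz":0,"twist":0,"gripper":0.015}]';python3 -m handwheel '[{"dx":0.0216,"dy":-0.0371,"dz":0,"twist":0,"gripper":0.015},{"dx":0,"dy":0,"dz":0.01,"twist":-1.4,"gripper":0.015},{"dx":0,"dy":0,"dz":0.01,"twist":-1.4,"gripper":0.015},{"dx":0,"dy":0,"dz":0.01,"twist":-1.4,"gripper":0.015},{"dx":0,"dy":0,"dz":0.005,"twist":-1.4,"gripper":0.015},{"dx":0,"dy":0,"dz":0,"twist":-1.3,"gripper":0.015},{"dx":0,"dy":0,"dz":0,"twist":0,"gripper":0.015},{"dx":0,"dy":0,"dz":0,"twist":0,"gripper":0.015}]'; python3 st.py .542 .1775 .115
```

```text
time_s: 24.9
tool_pos: [0.5333, 0.137, 0.1584]
ee_rot: [0.0, 0.977, 0.214, -0.002]
force: [0.5, -1.0, -2.1]
grip_width: 0.0241
time_s: 25.7
tool_pos: [0.538, 0.1781, 0.1239]
ee_rot: [-0.0, 0.839, 0.544, -0.001]
force: [-0.1, 1.1, -1.7]
grip_width: 0.0241
t 25.7 p [0.538  0.1781 0.1239] yaw 65.93 F [-0.0975  1.0839 -1.7341] w 0.0241 q [-0.1235  0.7454 -0.4754  1.8036  0.4927  0.715  -1.2911]
go dx,dy,dz [0.0011 0.0039 0.0089] norm 0.01
```

```bash
python3 -m handwheel '[{"dx":0.001,"dy":0.004,"dz":0.006,"twist":0,"gripper":0.015},{"dx":0,"dy":0,"dz":0.003,"twist":0,"gripper":0.015},{"dx":0,"dy":0,"dz":0,"twist":0,"gripper":0.015},{"dx":0,"dy":0,"dz":0,"twist":0,"gripper":0.015}]'; python3 st.py .542 .1775 .115; python3 - <<'E'
from h import *
f=grab('scene','s19.png')
a=f['color'][130:240,260:380,::-1];cv2.imwrite('pics/s19c.png',cv2.resize(a,None,fx=6,fy=5.4,interpolation=cv2.INTER_CUBIC))
E
```

```text
time_s: 26.1
tool_pos: [0.5427, 0.1779, 0.1157]
ee_rot: [0.0, 0.838, 0.545, -0.0]
force: [-0.5, 0.5, -1.6]
grip_width: 0.024
t 26.1 p [0.5427 0.1779 0.1157] yaw 66.1 F [-0.5405  0.5317 -1.5801] w 0.024 q [-0.1255  0.7606 -0.4685  1.7987  0.5023  0.7035 -1.2909]
go dx,dy,dz [-0.0006 -0.0005  0.0007] norm 0.001
```

View pics/s19c.png

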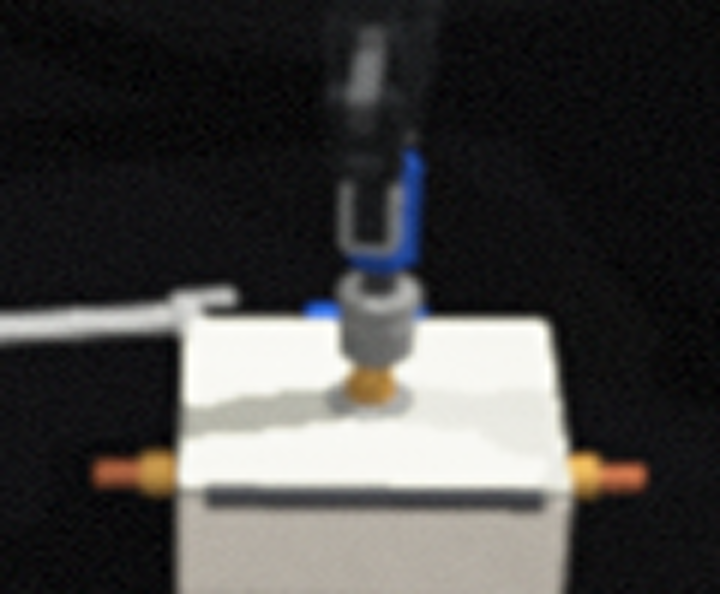

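```bash
python3 -m handwheel '[{"dx":-0.0026,"dy":0.0005,"dz":0.003,"twist":0,"gripper":0.015},{"dx":0,"dy":0,"dz":0.002,"twist":0,"gripper":0.015},{"dx":0,"dy":0,"dz":0,"twist":0,"gripper":0.015}]';  python3 -m handwheel '[{"dx":0,"dy":0,"dz":0.002,"twist":0,"gripper":0.015},{"dx":0,"dy":0,"dz":0.001,"twist":0,"gripper":0.015},{"dx":0,"dy":0,"dz":0,"twist":0,"gripper":0.015}]';  python3 -m handwheel '[{"dx":0,"dy":0,"dz":0.002,"twist":0,"gripper":0.015},{"dx":0,"dy":0,"dz":0,"twist":0,"gripper":0.015}]'
```

```text
time_s: 26.45
tool_pos: [0.542, 0.1749, 0.1105]
ee_rot: [0.0, 0.838, 0.545, -0.0]
force: [0.3, 0.3, -1.2]
grip_width: 0.0235
time_s: 26.75
tool_pos: [0.5422, 0.1753, 0.1077]
ee_rot: [0.0, 0.838, 0.546, -0.0]
force: [0.0, -0.3, -1.6]
grip_width: 0.024
time_s: 26.95
tool_pos: [0.5421, 0.1752, 0.1057]
ee_rot: [0.0, 0.838, 0.545, -0.0]
force: [-0.2, 0.4, -2.7]
grip_width: 0.0237
```

```bash
python3 -m handwheel '[{"dx":0,"dy":0,"dz":0.002,"twist":0,"gripper":0.015},{"dx":0,"dy":0,"dz":0,"twist":0,"gripper":0.015}]';  python3 -m handwheel '[{"dx":0,"dy":0,"dz":0.002,"twist":0,"gripper":0.015},{"dx":0,"dy":0,"dz":0,"twist":0,"gripper":0.015}]'
```

```text
time_s: 27.15
tool_pos: [0.5421, 0.1752, 0.1036]
ee_rot: [0.0, 0.838, 0.546, -0.0]
force: [-0.1, -0.3, -2.4]
grip_width: 0.0238
time_s: 27.35
tool_pos: [0.5423, 0.1756, 0.1017]
ee_rot: [-0.0, 0.838, 0.546, 0.0]
force: [0.2, 0.6, -3.0]
grip_width: 0.0241
```

```bash
python3 -m handwheel '[{"dx":0,"dy":0,"dz":0.002,"twist":0,"gripper":0.015},{"dx":0,"dy":0,"dz":0,"twist":0,"gripper":0.015}]';  python3 -m handwheel '[{"dx":0,"dy":0,"dz":0.002,"twist":0,"gripper":0.015},{"dx":0,"dy":0,"dz":0,"twist":0,"gripper":0.015}]';  python3 -m handwheel '[{"dx":0,"dy":0,"dz":0.002,"twist":0,"gripper":0.015},{"dx":0,"dy":0,"dz":0,"twist":0,"gripper":0.015}]'
```

```text
time_s: 27.55
tool_pos: [0.5423, 0.1756, 0.0997]
ee_rot: [-0.0, 0.838, 0.546, 0.0]
force: [0.2, 0.3, -3.5]
grip_width: 0.024
time_s: 27.75
tool_pos: [0.5423, 0.1755, 0.0977]
ee_rot: [-0.0, 0.838, 0.546, 0.0]
force: [0.5, 0.3, -1.8]
grip_width: 0.0238
time_s: 27.95
tool_pos: [0.5423, 0.1755, 0.0957]
ee_rot: [-0.0, 0.838, 0.546, 0.0]
force: [0.4, 1.9, -3.0]
grip_width: 0.0241
```

It slides down freely past every "too small" stop level. Continuing to the washer.

```bash
python3 -m handwheel '[{"dx":0,"dy":0,"dz":0.002,"twist":0,"gripper":0.015},{"dx":0,"dy":0,"dz":0,"twist":0,"gripper":0.015}]';  python3 -m handwheel '[{"dx":0,"dy":0,"dz":0.001,"twist":0,"gripper":0.015},{"dx":0,"dy":0,"dz":0,"twist":0,"gripper":0.015}]';  python3 -m handwheel '[{"dx":0,"dy":0,"dz":0.001,"twist":0,"gripper":0.015},{"dx":0,"dy":0,"dz":0,"twist":0,"gripper":0.015}]'; python3 - <<'E'
from h import *
f=grab('scene','s20.png')
a=f['color'][130:240,260:380,::-1];cv2.imwrite('pics/s20c.png',cv2.resize(a,None,fx=6,fy=5.4,interpolation=cv2.INTER_CUBIC))
E
```

```text
time_s: 28.15
tool_pos: [0.5423, 0.1755, 0.0937]
ee_rot: [-0.0, 0.838, 0.546, 0.0]
force: [0.4, 1.1, -1.9]
grip_width: 0.0239
time_s: 28.35
tool_pos: [0.5423, 0.1755, 0.0928]
ee_rot: [-0.0, 0.838, 0.546, 0.0]
force: [-0.6, 1.1, -2.2]
grip_width: 0.0242
time_s: 28.55
tool_pos: [0.5423, 0.1755, 0.092]
ee_rot: [-0.0, 0.838, 0.546, 0.0]
force: [-0.2, 2.1, -0.4]
grip_width: 0.0238
```

View pics/s20c.png

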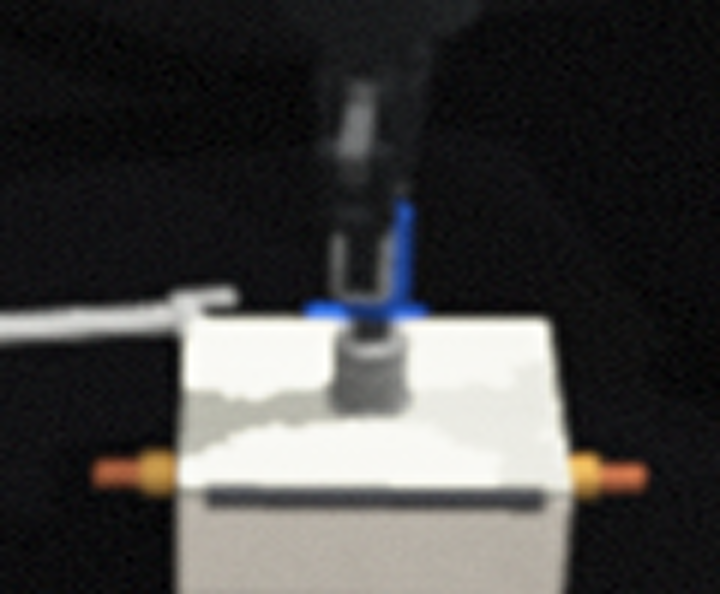

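No brass shows any more, and the socket mouth is at the washer (crop row ~412). I'll press until there is firm contact.

```bash
python3 -m handwheel '[{"dx":0,"dy":0,"dz":0.001,"twist":0,"gripper":0.015},{"dx":0,"dy":0,"dz":0,"twist":0,"gripper":0.015}]';  python3 -m handwheel '[{"dx":0,"dy":0,"dz":0.0005,"twist":0,"gripper":0.015},{"dx":0,"dy":0,"dz":0,"twist":0,"gripper":0.015}]';  python3 -m handwheel '[{"dx":0,"dy":0,"dz":0.0005,"twist":0,"gripper":0.015},{"dx":0,"dy":0,"dz":0,"twist":0,"gripper":0.015}]'
```

```text
time_s: 28.8
tool_pos: [0.5424, 0.1757, 0.0918]
ee_rot: [0.0, 0.838, 0.546, 0.0]
force: [-0.3, 1.5, 6.4]
grip_width: 0.024
time_s: 29.0
tool_pos: [0.5425, 0.1757, 0.0918]
ee_rot: [0.0, 0.838, 0.546, 0.001]
force: [-2.8, 0.8, 9.5]
grip_width: 0.0241
time_s: 29.2
tool_pos: [0.5426, 0.1758, 0.0917]
ee_rot: [0.0, 0.838, 0.546, 0.001]
force: [-3.6, 0.5, 14.0]
grip_width: 0.0237
```

```bash
python3 -m handwheel '[{"dx":0,"dy":0,"dz":0,"twist":0,"gripper":0.015},{"dx":0,"dy":0,"dz":0,"twist":0,"gripper":0.015}]'; python3 - <<'E'
from h import *
f=grab('scene','s21.png');g=grab('top','t21.png')
a=np.hstack([f['color'][130:290,80:400,::-1]]);cv2.imwrite('pics/s21c.png',cv2.resize(a,None,fx=2.5,fy=2.5,interpolation=cv2.INTER_CUBIC))
o=bot.get_obs();print(o['time_s'],o['tool_pos'],o['force'],o['wrist_torque'],o['grip_width'])
E
```

```text
time_s: 29.4
tool_pos: [0.5425, 0.1758, 0.0917]
ee_rot: [0.0, 0.838, 0.546, 0.001]
force: [-3.4, -0.1, 13.2]
grip_width: 0.0239
29.5 [0.54254644 0.17571584 0.09170638] [-3.81965741  0.79620545 12.66536535] [0.11782369 0.84507149 0.01059986] 0.023704347567136724
```

View pics/s21c.png

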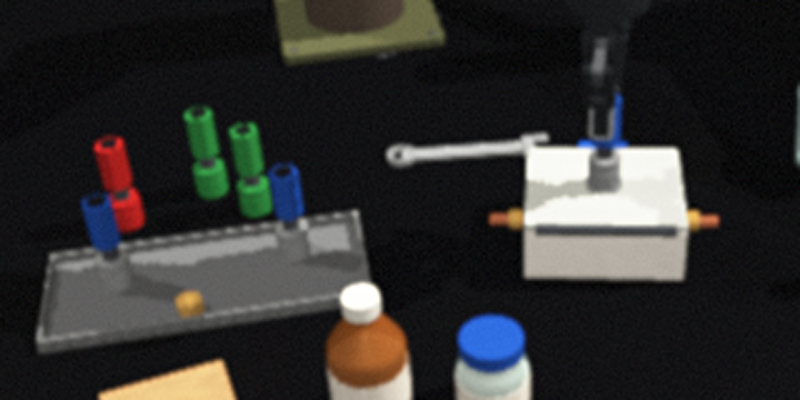

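View pics/t21.png

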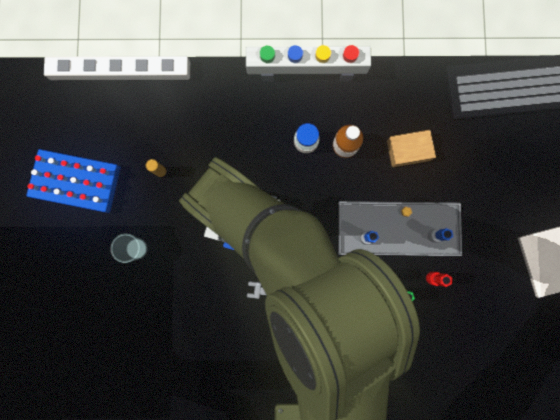

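The final views show the lid flat and the socket down on the washer, with no brass visible at scene crop (603,185). The other two blue drivers stand in the tray at crop (287,195) and (100,225), and the bystanders are where they were. Handing in.

```bash
python3 -c "
from workcell import bot
print(bot.close_job())"
```

```text
the job is handed in; nothing more can be done
None
```

The lid is shut and the fitting driver, the middle one in the tray, is fully seated on the nut and still gripped. I handed the job in at about 29.5 s.

- **Lid:** I pushed it down near its free edge until it stopped firmly, at about 31 N. The pictures afterwards showed it flat.
- **First driver (nearest the housing):** It caught on the nut's cone about 14 mm above the washer. Nudging it sideways and twisting it ±14° did not let it in, so I stood it back upright in its place. The twist turned the nut by about 14°.
- **Second driver (middle):** I re-measured the nut's angle and turned the driver to match. It slid down freely until its mouth met the washer. The reported height was 0.0917 m against 0.0919 m predicted, with about 13 N of press, and no brass was visible.
- **Third driver:** I never touched it.

**Checks that disagreed:**
- The reported tool height was about 34 mm below where the fingertips really were. I corrected for this using the lid contact and the pictures.
- The two cameras differed by 3 to 4 mm sideways, so I lined the sockets up in the scene picture.
- At the end there was a small sideways force of about 4 N and a wrist moment of 0.85 N m. I checked that the driver is upright only by eye in the scene picture, because the arm blocked the top camera's view of it.

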